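Prop up a gear unit on cases and hang it on the sprung hook

ROBOT

A 6-joint arm with a two-finger parallel gripper is mounted at the origin on the work surface. World frame = base frame: x ahead of the robot, y to its left, z up, the work surface at z = 0. Lengths are in m, angles in rad, forces in N, time in s.
With the tool pointing down it reaches from about 0.425 to 1.125 m from the base axis. Payload 14.9 kg.
Tool frame: the origin (TCP) lies midway between the tips of the shut fingers; the grasp point (between the pads) lies 19 mm behind it; z points along the fingers, y is the line along which they close (so a half turn about z gives the same grasp; the last joint's range is limited). The gripper opens to 91 mm and grips with 3 to 60 N. Pads are 32 mm wide; open, the fingers measure 118 mm over their backs; the gripper's body (76 mm by 178 mm) begins 60 mm behind the grasp point.
Start: joints at [1.182, 0.379, 1.734, -0, 1.028, -0.033], TCP at [0.244, 0.656, 0.18] pointing down, gripper open.
Joint ranges: [-2.77, 2.77], [-0.74, 2.19], [0, 2.66], [-1.06, 4.2], [0.31, 2.87], [-3.08, 3.08]. Speed limits (rad/s): [1.89, 1.89, 2.39, 3.14, 3.14, 3.14].

INTERFACE

Orientations are given as [roll, pitch, yaw] about the fixed x, y, z axes, in that order (R = Rz(yaw) Ry(pitch) Rx(roll)).
In Python, from plant import readout, vision, hand_in gives the robot as it stands.
- The arm moves only by the tool arm_command, never from a script. Its argument "targets" is a list that holds one entry, the list of rows, each a list of 7 numbers: the turn, a rotation vector about the tool's x, y, z scaled (see below), then the shift along the tool's x, y, z scaled (see below), then the gripper command: -1 is fully open, 1 is shut, values between are in proportion. A call has 1 to 8 rows; each row is the pose to reach, as a shift and turn from the pose commanded when the call began, along the tool's axes at that moment; what a row does not reach only later rows make up. The controller multiplies each number of a shift by 0.25 m and each number of a turn by pi/2 rad. A row lasts 1/8 s, in which the tool goes at most 62.5 mm and 10.7 degrees, less where a joint would pass 70% of its speed; a pose out of reach is approached as far as the arm can. A call with a number of a shift or a turn outside -1 to 1 is refused whole. A call with a gripper value outside its range is refused whole. The fingers move at their own pace and stop on an object; "squeeze" is the grip in N (left out, the last holds). Time passes only in rows, so rows that repeat a pose let the fingers close. It gives the time, the measured TCP pose, the force, the opening and the grip force at its end, in the units of the state.
- readout.sense(): the state, without advancing time (a new reading comes with each control period).
- vision.read_camera(name): name is "side" or "top"; returns the picture (420x560x3 uint8, red, green, blue); there is no depth.
- vision.get_calibration(name): a dict with "fovy" (degrees; the focal length in pixels is half the picture's height over the tangent of half this angle, whatever the lens; pixels are square), "cx", "cy" (the principal point, pixels), "k1" (the pictures are not rectified: a ray, as slopes to the right and down, at radius r is drawn at 1 + k1 r^2 times it, then the intrinsics apply), "rvec" (rotation vector, rad) and "tvec" (3), from world to camera coordinates, as OpenCV has them. Camera axes: x right, y down, z forward; pixel columns grow to the right and rows downward; lengths in m; the calibration is good to about 2 mm. A picture is of the moment at which its call begins. get_calibration takes no time and is no camera call.
- hand_in(): hands the job in; it is judged then, once.
Trained networks look in the newest picture that a camera, given by its name, has taken for a name from the list of things; names that differ only in an ending like _2 or _b are one class to them, and where a whole thing is asked for, a point or a joint stands for the part that bears it (a point fixed in the world has none). Each returns a list of dicts, best first, with "conf" (0 to 1); they miss things now and then, are a little off and sometimes report something else, mostly with a low value. They report only what shows in the picture. A call takes as long as a camera call. They do not tell look-alikes from the thing itself.
- vision.trace(thing, camera): "mask" (420x560 bool, what is visible of it) and "box" ([left, top, width, height] in pixels, round what is visible of it).
- vision.mark_of(thing, camera): "point" ([column, row] in pixels: a listed point, or the origin of a listed thing).
The state is a dict: "time_s": time; "joint_pos": joint angles; "dq": joint speeds; "joint_efforts": joint torques, N m; "tool_pos": TCP position; "orientation": TCP orientation; "force": force on the tool from outside, world axes, zero at the start; "wrist_torque": the same for the moment, N m; "opening": finger opening in m; "finger_force": force on a finger pad.
Only numpy, scipy, OpenCV 4.12 (cv2) and the standard library are available. Lean on these libraries where they do the work, as an engineer would, in place of code of your own. Each camera call takes 0.05 s, during which the arm holds its last target. There are 200 camera calls.

TASK

Hang the gear unit on the sprung hook, which does not come down as low as the bench: first build a riser on the black pad, the larger case centred lengthwise on it, the smaller case centred on that the same way, and the gear unit upright in the middle on top with its bail bar lengthwise too, each resting fully on the one below. Then pull the hook arm down by its tray, swing it so that the hook goes in under the bail bar while the unit still stands there, and ease it up so that the hook lifts the unit clear. Leave the unit hanging still, the two cases stacked, and the other things on the bench where they are.

Things in the scene. Friction and masses are not known exactly. Their poses are not given: they have to be found in the camera images.
- large_case: larger grey plastic parts case, a closed flat-topped block 170 (its x) x 68 (y) x 40 (z) mm, about 0.32 kg, loose; origin at the centre of its underside
- small_case: smaller grey plastic parts case, 120 (x) x 50 (y) x 32 (z) mm, about 0.18 kg, loose; origin at the centre of its underside
- gear_unit: gear unit: aluminium block 66 (x) x 36 (y) x 45 (z) mm, with a rigid steel bail standing over it, about 0.35 kg, loose; origin at the centre of its underside. The bail is two round 8 mm uprights 60 mm apart along x, joined at the top by a round 9 mm bar along x; 60 mm of free height between block and bar
- bail (a point): middle of the gear unit's bail bar (centre of the round bar), 110 mm above the unit's underside; its x axis runs along the bar
- balancer: fixed column of the sprung hook: grey foot plate, 30 mm square post 360 mm high with a round 56 mm spring drum on top (to 400 mm); origin on the post's axis at bench height; its -x axis points from the post to the middle of the black pad, 200 mm away
- pad (a point): centre of the top of the black pad (200 x 90 mm, 4 mm thick, fixed, white lines along its long sides); x axis lengthwise (parallel to the column's x), z up
- pull (a joint): how far the hook arm is pulled down its post, m: 0 fully up (rest, against a stop), 0.12 fully down. A spring pulls it up with about 7 N at the top and 10.5 N at the bottom; damped (about 3 N more at 0.1 m/s), it rises by itself, also with the gear unit on it, up to the stop
- swing (a joint): angle of the hook arm about the post's axis, rad, -0.3 to 1.2: at 0 the arm points along the column's -x, so that tray and hook are straight over the middle of the pad; positive swings it to the robot's right (-y). It starts swung out to the right, turns easily and stays where it is left
- tray (a point): centre of the floor of the open steel tray on top of the arm's end, 200 mm from the post's axis: inside 56 x 56 mm with a rim 12 mm high and 5 mm thick, floor 15 mm above the arm's centre line; fingers set in it can press the arm down and drag it sideways. 330 mm above the bench when up. The arm is a bar 22 mm wide, its underside 24 mm below the tray floor
- hook (a point): lowest point of the inside (saddle) of the hook, straight below the tray's centre, 97 mm below its floor. Hook of 8 mm round steel bent across the arm: the shank comes down on the arm's -y side (16 mm off), the hook's underside is 8 mm below this point, and the free tip points up on the +y side, 18 mm off, its top 14 mm above this point; so the mouth faces the side to which the arm swings on its way from the start to the pad. Axes: x along the arm, z up
- screwdriver: loose screwdriver lying flat, origin under its middle; leave it alone
- tape_roll: loose roll of tape lying flat, 90 mm across, 22 mm high, origin at the centre of its underside; leave it alone
- tub: loose white lidded tub, 72 mm across, 90 mm high, origin at the centre of its underside; leave it alone
- mug: loose white mug, 80 mm across, 90 mm high, origin at the centre of its underside; leave it alone
- wrench: loose wrench lying flat, origin under its middle; leave it alone
- bushing: loose flanged brass bushing, 48 mm across, 35 mm high, origin at the centre of its underside; leave it alone
Things that resemble listed ones, but are neither listed nor needed, are in the scene too. What is shaped like the gear_unit but orange or yellow is not meant.

How it is judged:
By the outcome, as a careful person would: the job done as asked, in the order asked, and still so for the second after the job is handed in, with the robot touching nothing.
It also fails if it takes over 72 s, if anything falls off the work surface, if the arm or the gripper's body presses on something with over 40 N, if the wrist force passes 120 N, or if a joint passes its speed limit or range.

## Working session

There is one attempt and no reset: what is moved stays moved. The work goes in short steps, Python scripts to look and compute and a tool call to move; the robot and the scene stay as the last step left them, time stands still between calls to the robot, and variables do not carry over. Pictures are saved under pics/ and viewed, at most 10 in all, crops included, and the job is handed in when it is done.

Besides the shell and the picture viewer there is one more tool, called after ">>>" as name(argument=value, ...) on one line, values as JSON. arm_command: Moves the arm, as the interface text tells. Shifts and turns lie within -1 to 1; 1 stands for 0.25 m of shift or pi/2 rad of turn. Its arguments: {"type":"object","properties":{"targets":{"type":"array","items":{"type":"array","items":{"type":"array","items":{"type":"number","minimum":-1,"maximum":1}}}},"squeeze":{"type":"number"}},"required":["targets"]}

```bash
ls; mkdir -p pics; cat > h.py <<'E'
import numpy as np, cv2
from plant import readout, vision
def cal(n):
    c=vision.get_calibration(n); f=210/np.tan(np.radians(c["fovy"])/2)
    R=cv2.Rodrigues(np.array(c["rvec"],float))[0]
    return f,c["cx"],c["cy"],c["k1"],R,np.array(c["tvec"],float)
def proj(n,P):
    f,cx,cy,k,R,t=cal(n); q=np.atleast_2d(P)@R.T+t; s=q[:,:2]/q[:,2:]
    s=s*(1+k*(s**2).sum(1,keepdims=True)); return s*f+[cx,cy]
def ray(n,px):
    f,cx,cy,k,R,t=cal(n); d=(np.array(px,float)-[cx,cy])/f; s=d.copy()
    for _ in range(30): s=d/(1+k*(s@s))
    return -R.T@t, R.T@np.array([s[0],s[1],1])
def onz(n,px,z):
    o,d=ray(n,px); return o+d*(z-o[2])/d[2]
def snap(n,name):
    im=vision.read_camera(n); cv2.imwrite(f"pics/{name}.png",im[:,:,::-1]); return im
E
python3 - <<'E'
from h import *
for n in("top","side"):
    snap(n,n+"0"); print(n,vision.get_calibration(n), -cal(n)[4].T@cal(n)[5])
    for th in ["large_case","small_case","gear_unit","bail","balancer","pad","tray","hook","tub","mug","tape_roll","bushing","screwdriver","wrench"]:
        print(th,[(np.round(m["point"],1).tolist(),round(m["conf"],2),np.round(onz(n,m["point"],0)[:2],3).tolist()) for m in vision.mark_of(th,n)[:3]])
print(readout.sense())
E
```

```text
pics
top {'fovy': 47.062667980780546, 'cx': 281.3995654408283, 'cy': 210.54055439788405, 'k1': -0.06710253959787256, 'rvec': array([ 2.12781503, -2.13802386,  0.16928671]), 'tvec': array([0.0422536 , 0.59945838, 1.75819264])} [0.30379183 0.02926775 1.8328205 ]
large_case [([215.8, 245.5], 0.88, [0.474, 0.291])]
small_case [([368.9, 250.2], 0.76, [0.453, -0.293]), ([224.0, 179.5], 0.72, [0.732, 0.263])]
gear_unit [([217.4, 207.2], 0.73, [0.622, 0.287]), ([152.3, 280.1], 0.72, [0.343, 0.53]), ([222.2, 296.8], 0.66, [0.281, 0.263])]
bail [([147.7, 278.5], 0.82, [0.349, 0.548]), ([239.4, 147.3], 0.68, [0.862, 0.204]), ([212.8, 202.9], 0.66, [0.639, 0.305])]
balancer [([287.3, 174.2], 0.91, [0.752, 0.016])]
pad [([275.6, 221.8], 0.98, [0.564, 0.062]), ([401.2, 227.1], 0.28, [0.541, -0.42])]
tray [([179.9, 236.4], 0.73, [0.509, 0.429]), ([328.9, 191.1], 0.62, [0.683, -0.145])]
hook [([323.8, 200.0], 0.92, [0.648, -0.124]), ([328.3, 192.6], 0.22, [0.677, -0.142])]
tub [([224.6, 178.6], 0.83, [0.735, 0.261])]
mug [([188.2, 184.6], 0.89, [0.712, 0.403])]
tape_roll [([326.4, 274.1], 0.54, [0.3
[... 1524 characters left out ...]
1.5, 'joint_pos': array([ 1.18171361e+00,  3.78914617e-01,  1.73418895e+00, -1.32901747e-05,
        1.02850394e+00, -3.32881654e-02]), 'dq': array([-8.21782776e-04, -2.61627831e-03,  1.17325668e-03,  2.53192683e-04,
        2.07583575e-05, -2.49133341e-04]), 'joint_efforts': array([ 4.84455755e-03, -7.63694072e+01, -4.34753358e+01,  6.52384828e-02,
        3.88230302e-02,  3.23321444e-05]), 'tool_pos': array([0.24384171, 0.65617389, 0.18042701]), 'orientation': array([-3.14157743e+00,  1.08825552e-05,  2.78580496e+00]), 'force': array([-0.16458694,  0.6611946 ,  0.008775  ]), 'wrist_torque': array([-0.01877633,  0.01901524, -0.0885781 ]), 'finger_force': 0.0, 'opening': 0.09121367102342626}
```

```bash
python3 - <<'E'
import cv2
a=cv2.imread("pics/top0.png")[110:340,110:440]; cv2.imwrite("pics/top0c.png",cv2.resize(a,None,fx=2.4,fy=2.4,interpolation=cv2.INTER_CUBIC))
a=cv2.imread("pics/side0.png")[140:410,100:440]; cv2.imwrite("pics/side0c.png",cv2.resize(a,None,fx=2.2,fy=2.2,interpolation=cv2.INTER_CUBIC))
E
```

```text
(no output)
```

View pics/top0c.png

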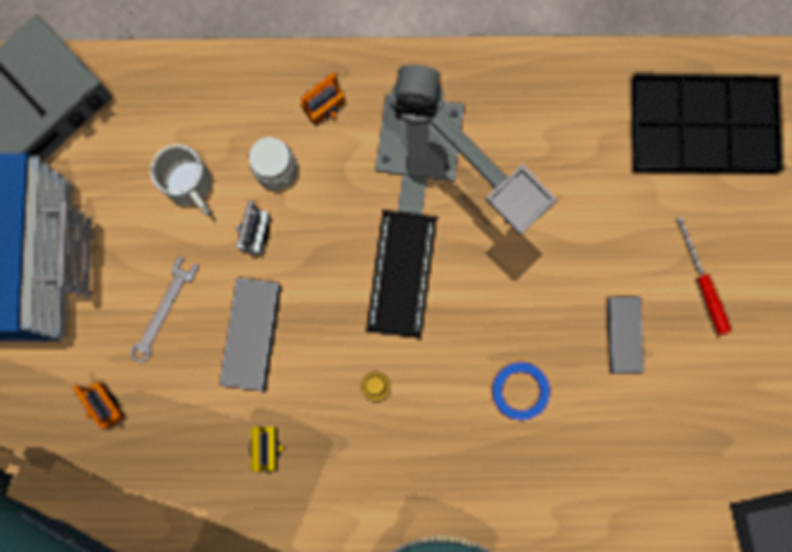

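View pics/side0c.png

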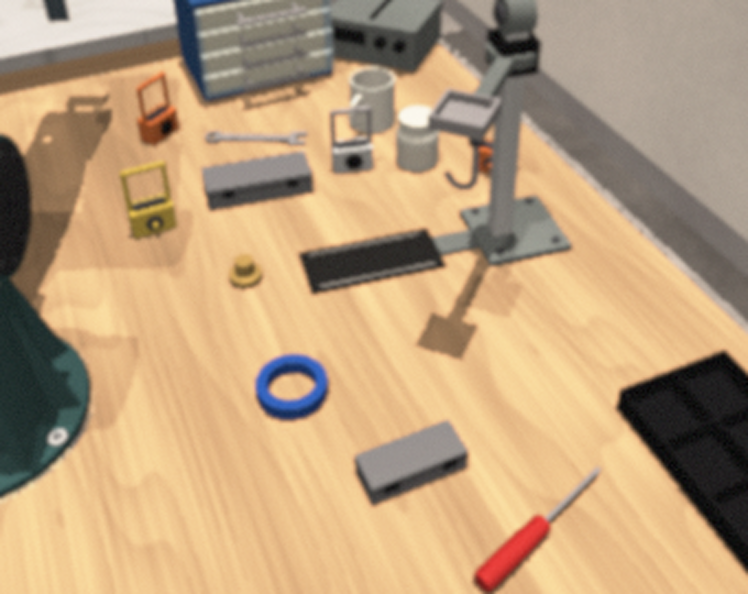

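```bash
cat >> h.py <<'E'
from scipy.optimize import minimize
def rz(a): c,s=np.cos(a),np.sin(a); return np.array([[c,-s,0],[s,c,0],[0,0,1]])
def box(l,w,h,p,z=0.):
    P=np.array([[a,b,c] for a in(-l/2,l/2) for b in(-w/2,w/2) for c in(0,h)])
    return P@rz(p[2]).T+[p[0],p[1],z]
def fill(n,P,S=8):
    m=np.zeros((420*4,560*4),np.uint8)
    hu=cv2.convexHull(((proj(n,P)+.5)*4*16-8).astype(np.int32)); cv2.fillConvexPoly(m,hu,255,shift=4)
    return cv2.resize(m,(560,420),interpolation=cv2.INTER_AREA)/255.
def fitbox(masks,dim,p0,z=0.):
    def cost(p): return sum(np.abs(fill(n,box(*dim,p,z))-m).sum()/m.sum() for n,m in masks.items())
    best=None
    for s in (1,-1):
        q=np.array(p0,float); sx=np.array([q,q+[.01*s,0,0],q+[0,.01,0],q+[0,0,.12*s]])
        r=minimize(cost,q,method="Nelder-Mead",options=dict(initial_simplex=sx,xatol=1e-4,fatol=1e-4))
        if best is None or r.fun<best.fun: best=r
    return best.x,best.fun
def trace(th,n,xy,z=0.02):
    c=proj(n,[[*xy,z]])[0]; b=None
    for t in vision.trace(th,n):
        l,tp,w,h=t["box"]; d=np.hypot(l+w/2-c[0],tp+h/2-c[1])
        if d<12 and (b is None or d<b[0]): b=(d,t["mask"].astype(float),t["conf"])
    return None if b is None else b[1]
E
python3 - <<'E'
from h import *
print(readout.sense()["time_s"])
ims={n:cv2.imread(f"pics/{n}0.png").astype(int) for n in("top","side")}
for th,xy,d,a in [("large_case",(.472,.291),(.17,.068,.04),-.1),("small_case",(.456,-.294),(.12,.05,.032),0.)]:
    M={n:trace(th,n,xy) for n in("top","side")}
    M={n:m for n,m in M.items() if m is not None}
    print(th,list(M),fitbox(M,d,[*xy,a]))
    for n in M: print("  ",n,fitbox({n:M[n]},d,[*xy,a]))
# pad
M={}
for n in ims:
    dark=(ims[n].max(2)<75).astype(np.uint8); dark=cv2.morphologyEx(dark,cv2.MORPH_CLOSE,np.ones((5,5),np.uint8))
    k,lab,st,_=cv2.connectedComponentsWithStats(dark)
    c=proj(n,[[.562,.062,.004]])[0].astype(int); L=lab[c[1],c[0]]; M[n]=(lab==L).astype(float); print(n,L,st[L])
print("pad",fitbox(M,(.2,.09,.004),[.562,.062,-.15]))
for n in M: print("  ",n,fitbox({n:M[n]},(.2,.09,.004),[.562,.062,-.15]))
# triangulate points
def tri(p,q):
    (o1,d1),(o2,d2)=ray("top",p),ray("side",q); A=np.c_[d1,-d2]; s=np.linalg.lstsq(A,o2-o1,rcond=None)[0]
    a,b=o1+s[0]*d1,o2+s[1]*d2; return np.round((a+b)/2,4),np.linalg.norm(a-b)
print("tray",tri([328.9,191.1],[311.2,190.1]),"hook",tri([323.8,200.],[306.9,224.6]),"bail",tri([212.8,202.9],[257.3,189.6]),"bal",tri([287.3,174.2],[328,245.5]),"gear",tri([217.4,207.2],[256.6,214.1]))
E
```

```text
1.5
large_case ['top', 'side'] (array([ 0.45897835,  0.29416462, -0.14889146]), np.float64(0.18508785041141346))
   top (array([ 0.45811053,  0.29359548, -0.1425527 ]), np.float64(0.047458078253926006))
   side (array([ 0.45985396,  0.30055115, -0.14976654]), np.float64(0.08907381527124889))
small_case ['top', 'side'] (array([ 0.4533529 , -0.29391021,  0.03168376]), np.float64(0.23574154877588127))
   top (array([ 0.45305499, -0.29451829,  0.02151648]), np.float64(0.0709432744291132))
   side (array([ 0.45625462, -0.29140864,  0.04786785]), np.float64(0.1525172231054584))
top 31 [ 263  198   29   53 1117]
side 18 [238 246  63  26 738]
pad (array([ 0.55922012,  0.05884577, -0.12708288]), np.float64(0.7706543411739873))
   top (array([ 0.5580401 ,  0.05702468, -0.13368327]), np.float64(0.10674601084838589))
   side (array([ 0.56052318,  0.06732225, -0.14697372]), np.float64(0.6383601679154046))
tray (array([ 0.6096, -0.1113,  0.3419]), np.float64(0.00615422732058176)) hook (array([ 0.6033, -0.1045,  0.2318]), np.float64(0.0029299584902623185)) bail (array([0.6161, 0.2878, 0.1177]), np.float64(0.0032469846276582414)) bal (array([0.7483, 0.0155, 0.0201]), np.float64(0.003639800290401304)) gear (array([0.6137, 0.2864, 0.0148]), np.float64(0.012180406146805265))
```

```bash
cat >> h.py <<'E'
def alpha(n,name,xy,rad=70):
    im=cv2.imread(f"pics/{name}.png").astype(float); c=(im[...,2]-im[...,0])/(im[...,2]+20)
    u,v=proj(n,[[*xy,0.]])[0].astype(int)
    w=np.median(c[max(v-rad,0):v+rad,max(u-rad,0):u+rad]); return np.clip(1-c/w,0,1)
def fitimg(al,model,p0,reg=.03,ignore=None,d=(.01,.01,.1)):
    """al: {cam: alpha}; model(n,p)->coverage image; compares inside dilated start region"""
    R={}
    for n in al:
        m=(model(n,np.array(p0))>0).astype(np.uint8); R[n]=cv2.dilate(m,np.ones((9,9)))>0
        if ignore: R[n]&=~(ignore(n,p0)>0)
    def cost(p): return sum((np.abs(model(n,p)-al[n])[R[n]]).sum()/R[n].sum() for n in al)
    best=None
    for s in (1,-1):
        q=np.array(p0,float); sx=np.vstack([q]+[q+s*np.eye(3)[i]*d[i] for i in range(3)])
        r=minimize(cost,q,method="Nelder-Mead",options=dict(initial_simplex=sx,xatol=1e-4,fatol=1e-5))
        if best is None or r.fun<best.fun: best=r
    return np.round(best.x,4),round(best.fun,4)
def bx(dim,z=0.): return lambda n,p: fill(n,box(*dim,p,z))
def unit(n,p,z=0.):
    def b(l,w,h,ox,oz):
        P=box(l,w,h,(0,0,0),oz)+[ox,0,0]; return fill(n,P@rz(p[2]).T+[p[0],p[1],z])
    return np.max([b(.066,.036,.045,0,0),b(.008,.008,.065,-.03,.045),b(.008,.008,.065,.03,.045),b(.068,.009,.009,0,.1055)],axis=0)
E
python3 - <<'E'
from h import *
def go(nm,mod,p0,ign=None):
    A={n:alpha(n,n+"0",p0[:2]) for n in("top","side")}
    print(nm,"both",fitimg(A,mod,p0,ignore=ign),*[(n,fitimg({n:A[n]},mod,p0,ignore=ign)) for n in A])
go("large",bx((.17,.068,.04)),[.459,.295,-.145])
go("small",bx((.12,.05,.032)),[.4535,-.293,.03])
def ign(n,p):
    q=np.array(p)+[.19*np.cos(p[2]),.19*np.sin(p[2]),0]; return fill(n,box(.18,.06,.004,q))
go("pad",bx((.2,.09,.004)),[.559,.06,-.134],ign)
M={n:trace("gear_unit",n,(.615,.288),.05) for n in("top","side")}
for ns in (["top","side"],["top"],["side"]):
    for a in(-.25,.1): print("unit",ns,fitimg({n:M[n] for n in ns if M[n] is not None},unit,[.615,.288,a]))
go("unit_chroma",unit,[.615,.288,-.1])
go("foot",bx((.01,.01,.004)),[.75,.02,-.13])
E
```

```text
large both (array([ 0.459 ,  0.2955, -0.144 ]), np.float64(0.1938)) ('top', (array([ 0.4591,  0.2946, -0.1453]), np.float64(0.039))) ('side', (array([ 0.461 ,  0.3034, -0.1678]), np.float64(0.1459)))
small both (array([ 0.4567, -0.2934,  0.0096]), np.float64(0.2144)) ('top', (array([ 0.4551, -0.2957, -0.0077]), np.float64(0.0522))) ('side', (array([ 0.4572, -0.289 ,  0.0217]), np.float64(0.1488)))Traceback (most recent call last):
  File "<stdin>", line 9, in <module>
  File "<stdin>", line 4, in go
  File "h.py", line 55, in fitimg
    r=minimize(cost,q,method="Nelder-Mead",options=dict(initial_simplex=sx,xatol=1e-4,fatol=1e-5))
    res = _minimize_neldermead(fun, x0, args, callback, bounds=bounds,
                               **options)
    fxr = func(xr)
    fx = function(np.copy(x), *(wrapper_args + args))
  File "h.py", line 51, in cost
    def cost(p): return sum((np.abs(model(n,p)-al[n])[R[n]]).sum()/R[n].sum() for n in al)
                        ~~~^^^^^^^^^^^^^^^^^^^^^^^^^^^^^^^^^^^^^^^^^^^^^^^^^^^^^^^^^^^^^^^
  File "h.py", line 51, in <genexpr>
    def cost(p): return sum((np.abs(model(n,p)-al[n])[R[n]]).sum()/R[n].sum() for n in al)
                                    ~~~~~^^^^^
  File "h.py", line 58, in <lambda>
    def bx(dim,z=0.): return lambda n,p: fill(n,box(*dim,p,z))
                                         ~~~~^^^^^^^^^^^^^^^^^
  File "h.py", line 25, in fill
    hu=cv2.convexHull(((proj(n,P)+.5)*4*16-8).astype(np.int32)); cv2.fillConvexPoly(m,hu,255,shift=4)
                        ~~~~^^^^^
  File "h.py", line 8, in proj
    f,cx,cy,k,R,t=cal(n); q=np.atleast_2d(P)@R.T+t; s=q[:,:2]/q[:,2:]
                  ~~~^^^
  File "h.py", line 4, in cal
    c=vision.get_calibration(n); f=210/np.tan(np.radians(c["fovy"])/2)
ValueError: time passes only in moves, steps and waits
```

```bash
sed -i 's/^def cal(n):/import functools\n@functools.lru_cache(None)\ndef cal(n):/' h.py
python3 - <<'E'
from h import *
def go(nm,mod,p0,ign=None):
    A={n:alpha(n,n+"0",p0[:2]) for n in("top","side")}
    print(nm,*[(n,fitimg({n:A[n]},mod,p0,ignore=ign)) for n in A],flush=True)
def ign(n,p):
    q=np.array(p)+[.19*np.cos(p[2]),.19*np.sin(p[2]),0]; return fill(n,box(.18,.06,.004,q))
go("pad",bx((.2,.09,.004)),[.559,.06,-.134],ign)
M={n:trace("gear_unit",n,(.615,.288),.05) for n in("top","side")}
for n in M:
    if M[n] is not None:
        for a in(-.25,.1): print("unit",n,fitimg({n:M[n]},unit,[.615,.288,a]))
go("unit_chroma",unit,[.615,.288,-.1])
E
```

```text
pad ('top', (array([ 0.5609,  0.0557, -0.1346]), np.float64(0.0969))) ('side', (array([ 0.5639,  0.0661, -0.1311]), np.float64(0.2028)))
unit top (array([ 0.6218,  0.2911, -0.242 ]), np.float64(0.0748))
unit top (array([ 0.6227,  0.2909, -0.2637]), np.float64(0.0787))
unit side (array([ 0.6257,  0.2977, -0.2496]), np.float64(0.0474))
unit side (array([ 0.6254,  0.2972, -0.2523]), np.float64(0.045))
unit_chroma ('top', (array([ 0.6231,  0.2924, -0.2121]), np.float64(0.0473))) ('side', (array([ 0.627 ,  0.2993, -0.3429]), np.float64(0.2126)))
```

```bash
cat >> h.py <<'E'
import json
from scipy.spatial.transform import Rotation as Ro
def plan(calls,base=None):
    """calls: list of lists of (x,y,z,yaw,grip,nrows); tool down. prints rows per call"""
    s=readout.sense()
    p,R=(s["tool_pos"],Ro.from_euler("xyz",s["orientation"])) if base is None else (np.array(base[:3]),Ro.from_euler("xyz",[np.pi,0,base[3]]))
    for c in calls:
        rows=[]; 
        for x,y,z,yaw,g,n in c:
            T=Ro.from_euler("xyz",[np.pi,0,yaw]); rv=(R.inv()*T).as_rotvec()/(np.pi/2); sh=R.inv().apply(np.array([x,y,z])-p)/.25
            row=[*np.round(rv,3).tolist(),*np.round(sh,3).tolist(),g]; rows+=[[0.0 if v==0 else v for v in row]]*n
        print(len(rows),json.dumps(rows).replace(" ",""),"" if np.abs(np.array(rows)).max()<=1 else "TOO BIG")
        p=p+R.apply(np.array(row[3:6])*.25); R=R*Ro.from_rotvec(np.array(row[:3])*np.pi/2)
    print("end",p.round(4),R.as_euler("xyz").round(3))
E
python3 - <<'E'
from h import *
plan([[(.36,.47,.17,2.9,-1,5)],[(.460,.298,.08,2.997,-1,5),(.460,.298,.011,2.997,-1,3)],[(.460,.298,.011,2.997,1,4)],])
E
```

```text
5 [[0.0,0.0,-0.073,-0.695,-0.536,0.042,-1],[0.0,0.0,-0.073,-0.695,-0.536,0.042,-1],[0.0,0.0,-0.073,-0.695,-0.536,0.042,-1],[0.0,0.0,-0.073,-0.695,-0.536,0.042,-1],[0.0,0.0,-0.073,-0.695,-0.536,0.042,-1]] 
8 [[0.0,0.0,-0.061,-0.553,-0.573,0.36,-1],[0.0,0.0,-0.061,-0.553,-0.573,0.36,-1],[0.0,0.0,-0.061,-0.553,-0.573,0.36,-1],[0.0,0.0,-0.061,-0.553,-0.573,0.36,-1],[0.0,0.0,-0.061,-0.553,-0.573,0.36,-1],[0.0,0.0,-0.061,-0.553,-0.573,0.636,-1],[0.0,0.0,-0.061,-0.553,-0.573,0.636,-1],[0.0,0.0,-0.061,-0.553,-0.573,0.636,-1]] 
4 [[0.0,0.0,0.0,0.0,0.0,0.0,1],[0.0,0.0,0.0,0.0,0.0,0.0,1],[0.0,0.0,0.0,0.0,0.0,0.0,1],[0.0,0.0,0.0,0.0,0.0,0.0,1]] 
end [0.4601 0.2979 0.0109] [3.142 0.    2.996]
```

>>> arm_command(targets=[[[0, 0, -0.073, -0.695, -0.536, 0.042, -1], [0, 0, -0.073, -0.695, -0.536, 0.042, -1], [0, 0, -0.073, -0.695, -0.536, 0.042, -1], [0, 0, -0.073, -0.695, -0.536, 0.042, -1], [0, 0, -0.073, -0.695, -0.536, 0.042, -1]]])

```text
time_s: 2.42
tool_pos: [0.361, 0.4685, 0.17]
orientation: [-3.141, 0.0, 2.898]
force: [0.3, -0.9, 0.7]
opening: 0.0913
finger_force: 0.0
```

>>> arm_command(targets=[[[0, 0, -0.061, -0.553, -0.573, 0.2, -1], [0, 0, -0.061, -0.553, -0.573, 0.36, -1], [0, 0, -0.061, -0.553, -0.573, 0.36, -1], [0, 0, -0.061, -0.553, -0.573, 0.36, -1], [0, 0, -0.061, -0.553, -0.573, 0.36, -1], [0, 0, -0.061, -0.553, -0.573, 0.36, -1]]])

```text
time_s: 3.18
tool_pos: [0.4601, 0.2991, 0.0804]
orientation: [3.141, 0.0, 2.997]
force: [-1.0, 0.3, 1.1]
opening: 0.0911
finger_force: 0.0
```

Good tracking. Descend, then close.

>>> arm_command(targets=[[[0, 0, 0, 0, 0, 0.15, -1], [0, 0, 0, 0, 0, 0.276, -1], [0, 0, 0, 0, 0, 0.276, -1]]])

```text
time_s: 3.55
tool_pos: [0.4587, 0.2985, 0.0099]
orientation: [-3.14, -0.002, 2.998]
force: [-0.2, -0.4, 0.5]
opening: 0.0913
finger_force: 0.0
```

>>> arm_command(targets=[[[0, 0, 0, 0, 0, 0, 1], [0, 0, 0, 0, 0, 0, 1], [0, 0, 0, 0, 0, 0, 1], [0, 0, 0, 0, 0, 0, 1]]], squeeze=25)

```text
time_s: 4.05
tool_pos: [0.4603, 0.298, 0.0114]
orientation: [3.141, 0.0, 2.996]
force: [0.4, -0.5, -0.5]
opening: 0.0543
finger_force: 0.0
```

```bash
python3 - <<'E'
from h import *
im=np.hstack([cv2.resize(snap(n,n+"1")[a:a+130,b:b+130],(400,400),interpolation=cv2.INTER_CUBIC) for n,a,b in(("top",180,150),("side",160,150))])
cv2.imwrite("pics/m1.png",im[:,:,::-1]); s=readout.sense(); print(s["opening"],s["finger_force"],s["tool_pos"])
E
```

```text
0.04586456178626973 0.0 [0.46016805 0.29791831 0.01113861]
```

View pics/m1.png

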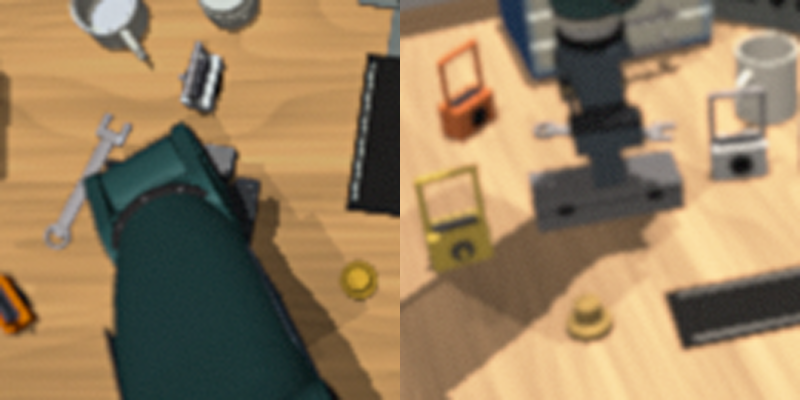

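```bash
python3 - <<'E'
from h import *
for n,a,b in(("top",180,150),("side",160,150)):
    print(n,"tcp",proj(n,[[.460,.298,.011]])[0].round(1),((proj(n,[[.460,.298,.011],[.460,.298,.09],[.4535,.2535,.011],[.467,.342,.011]])-[b,a])*400/130).round(0).tolist())
    print("case corners",((proj(n,box(.17,.068,.04,(.459,.2945,-.145)))-[b,a])*400/130).round(0).tolist())
m=vision.trace("large_case","side"); print([(t["conf"],t["box"]) for t in m])
E
```

```text
top tcp [213.4 248.9] [[195.0, 212.0], [185.0, 206.0], [231.0, 217.0], [160.0, 206.0]]
case corners [[215.0, 286.0], [211.0, 285.0], [161.0, 278.0], [155.0, 277.0], [237.0, 150.0], [233.0, 146.0], [183.0, 142.0], [178.0, 138.0]]
side tcp [217.2 223.3] [[207.0, 195.0], [200.0, 138.0], [213.0, 217.0], [201.0, 173.0]]
case corners [[138.0, 234.0], [133.0, 206.0], [131.0, 200.0], [127.0, 172.0], [285.0, 209.0], [283.0, 181.0], [273.0, 176.0], [271.0, 148.0]]
[(0.61, [193.4, 207.5, 51.7, 26.3]), (0.16, [312.2, 349.8, 57.9, 60.8])]
```

>>> arm_command(targets=[[[0, 0, 0, 0, 0, 0, 1], [0, 0, 0, 0, 0, 0, 1], [0, 0, 0, 0, 0, 0, 1]]], squeeze=25)

```text
time_s: 4.58
tool_pos: [0.46, 0.2979, 0.0109]
orientation: [-3.142, -0.0, 2.996]
force: [0.8, -0.6, 0.1]
opening: 0.0122
finger_force: 0.0
```

```bash
python3 - <<'E'
from h import *
im=np.hstack([cv2.resize(snap(n,n+"2")[a:a+100,b:b+100],(400,400),interpolation=cv2.INTER_CUBIC) for n,a,b in(("top",200,170),("side",170,170))])
cv2.imwrite("pics/m2.png",im[:,:,::-1]); s=readout.sense(); print(s["opening"],s["finger_force"],s["tool_pos"],s["joint_pos"])
E
```

```text
0.004260365270906115 0.0 [0.46006299 0.29788913 0.01091247] [ 5.32101261e-01  4.12500305e-01  2.09036294e+00 -3.83554443e-05
  6.38796064e-01 -8.93350650e-01]
```

View pics/m2.png

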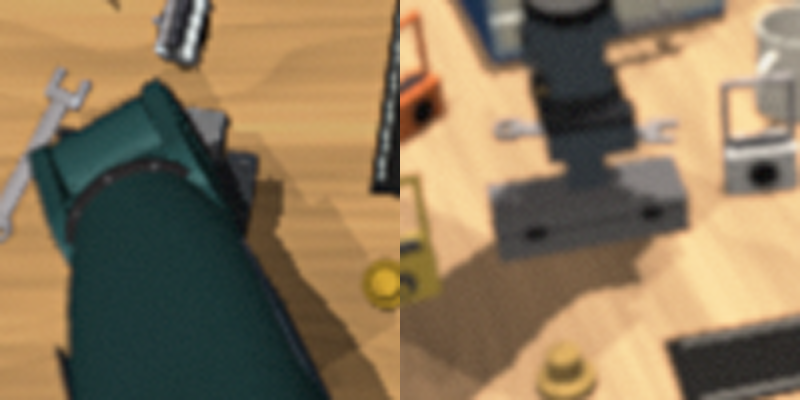

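>>> arm_command(targets=[[[0, 0, 0, 0, 0, -0.2, 1], [0, 0, 0, 0, 0, -0.28, 1], [0, 0, 0, 0, 0, -0.28, 1]]])

```text
time_s: 5.05
tool_pos: [0.461, 0.2985, 0.0824]
orientation: [3.14, 0.002, 2.996]
force: [0.9, -0.1, -0.4]
opening: 0.0005
finger_force: 0.0
```

```bash
python3 - <<'E'
from h import *
im=np.hstack([cv2.resize(snap(n,n+"3")[a:a+100,b:b+100],(400,400),interpolation=cv2.INTER_CUBIC) for n,a,b in(("top",200,170),("side",160,170))])
cv2.imwrite("pics/m3.png",im[:,:,::-1]); s=readout.sense(); print(s["opening"],s["finger_force"],s["tool_pos"],s["force"])
print((proj("side",[s["tool_pos"]])-[170,160])*4)
print([(t["conf"],t["box"]) for t in vision.trace("large_case","side")])
E
```

```text
0.00020304519176307035 0.0 [0.45978997 0.2977478  0.08041509] [ 0.38460894  0.33199689 -0.36957749]
[[181.4317631  189.14084099]]
[(0.83, [192.9, 205.6, 51.3, 30.9]), (0.69, [316.7, 353.6, 54.3, 56.1])]
```

View pics/m3.png

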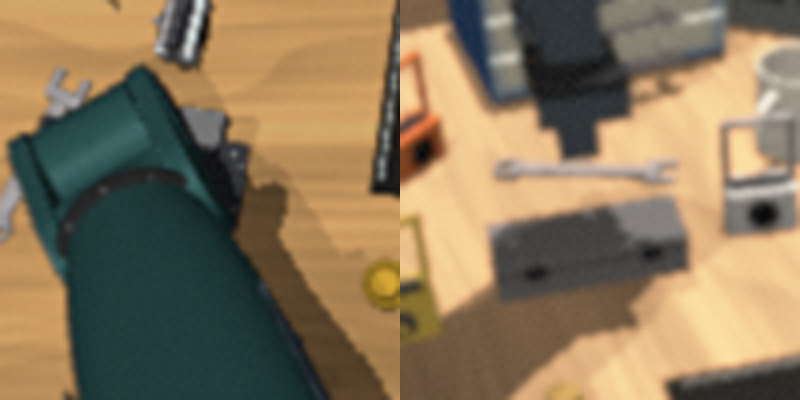

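The side picture shows the shut fingertips at about (215,199), though the reported TCP projects to (215,207). So the real tips are about 33 mm higher than reported, and the grip closed above the case. I'll check this with a gentle touch on the case top.

>>> arm_command(targets=[[[0, 0, 0, 0, 0, 0.2, 1], [0, 0, 0, 0, 0, 0.272, 1], [0, 0, 0, 0, 0, 0.272, 1]]])

```text
time_s: 5.58
tool_pos: [0.4589, 0.2972, 0.0115]
orientation: [-3.139, -0.003, 2.996]
force: [-0.4, 0.6, 0.6]
opening: 0.0003
finger_force: 0.0
```

>>> arm_command(targets=[[[0, 0, 0, 0, 0, 0.008, 1], [0, 0, 0, 0, 0, 0.008, 1]]])

```text
time_s: 5.82
tool_pos: [0.4607, 0.2983, 0.0119]
orientation: [3.141, 0.001, 2.996]
force: [-0.6, -0.1, 0.5]
opening: 0.0005
finger_force: 0.0
```

>>> arm_command(targets=[[[0, 0, 0, 0, 0, 0.008, 1], [0, 0, 0, 0, 0, 0.008, 1]]])

```text
time_s: 6.08
tool_pos: [0.4602, 0.298, 0.0092]
orientation: [3.141, 0.0, 2.996]
force: [-0.2, -0.4, -0.3]
opening: 0.0004
finger_force: 0.0
```

>>> arm_command(targets=[[[0, 0, 0, 0, 0, 0.008, 1], [0, 0, 0, 0, 0, 0.008, 1]]])

```text
time_s: 6.32
tool_pos: [0.46, 0.2979, 0.0068]
orientation: [-3.142, -0.0, 2.996]
force: [0.6, 0.1, -0.3]
opening: 0.0005
finger_force: 0.0
```

>>> arm_command(targets=[[[0, 0, 0, 0, 0, 0.008, 1], [0, 0, 0, 0, 0, 0.008, 1]]])

```text
time_s: 6.58
tool_pos: [0.4602, 0.2979, 0.0067]
orientation: [-3.141, -0.001, 2.996]
force: [-12.7, -8.3, 40.9]
opening: 0.0002
finger_force: 20.5
```

Touch confirms it: real z = reported z + 0.033. I'll open above the case, then go down with that correction.

>>> arm_command(targets=[[[0, 0, 0, 0, 0, -0.072, -1], [0, 0, 0, 0, 0, -0.072, -1], [0, 0, 0, 0, 0, -0.072, -1], [0, 0, 0, 0, 0, -0.072, -1], [0, 0, 0, 0, 0, -0.072, -1], [0, 0, 0, 0, 0, -0.072, -1], [0, 0, 0, 0, 0, -0.072, -1]]])

```text
time_s: 7.45
tool_pos: [0.46, 0.2979, 0.0228]
orientation: [-3.142, -0.0, 2.996]
force: [0.3, -0.8, -0.4]
opening: 0.0674
finger_force: 0.0
```

>>> arm_command(targets=[[[0, 0, 0, 0, 0, 0, -1], [0, 0, 0, 0, 0, 0, -1], [0, 0, 0, 0, 0, 0.09, -1], [0, 0, 0, 0, 0, 0.17, -1], [0, 0, 0, 0, 0, 0.17, -1]]])

```text
time_s: 8.07
tool_pos: [0.4592, 0.2974, -0.0206]
orientation: [-3.14, -0.002, 2.996]
force: [0.4, -0.5, 0.1]
opening: 0.091
finger_force: 0.0
```

>>> arm_command(targets=[[[0, 0, 0, 0, 0, 0, 1], [0, 0, 0, 0, 0, 0, 1], [0, 0, 0, 0, 0, 0, 1], [0, 0, 0, 0, 0, 0, 1]]], squeeze=25)

```text
time_s: 8.57
tool_pos: [0.4604, 0.298, -0.0189]
orientation: [3.141, 0.001, 2.996]
force: [-2.1, -2.3, 7.2]
opening: 0.0681
finger_force: 25.0
```

```bash
python3 - <<'E'
from h import *
b=(.4603,.298,-.0189,2.996)
plan([[(.4603,.298,.045,2.996,1,2),(.51,.18,.05,3.0076,1,2),(.5615,.0605,.05,3.0076,1,4)],[(.5615,.0605,.0,3.0076,1,2),(.5615,.0605,-.0145,3.0076,1,3)]],b)
E
```

```text
8 [[0.0,0.0,0.0,0.0,0.0,-0.256,1],[0.0,0.0,0.0,0.0,0.0,-0.256,1],[0.0,0.0,-0.007,-0.265,-0.438,-0.276,1],[0.0,0.0,-0.007,-0.265,-0.438,-0.276,1],[0.0,0.0,-0.007,-0.538,-0.881,-0.276,1],[0.0,0.0,-0.007,-0.538,-0.881,-0.276,1],[0.0,0.0,-0.007,-0.538,-0.881,-0.276,1],[0.0,0.0,-0.007,-0.538,-0.881,-0.276,1]] 
5 [[0.0,0.0,0.0,0.0,0.0,0.2,1],[0.0,0.0,0.0,0.0,0.0,0.2,1],[0.0,0.0,0.0,0.0,0.0,0.258,1],[0.0,0.0,0.0,0.0,0.0,0.258,1],[0.0,0.0,0.0,0.0,0.0,0.258,1]] 
end [ 0.5614  0.0606 -0.0144] [3.142 0.    3.007]
```

>>> arm_command(targets=[[[0, 0, 0, 0, 0, -0.13, 1], [0, 0, 0, 0, 0, -0.256, 1], [0, 0, -0.007, -0.135, -0.22, -0.276, 1], [0, 0, -0.007, -0.265, -0.438, -0.276, 1], [0, 0, -0.007, -0.4, -0.66, -0.276, 1], [0, 0, -0.007, -0.5, -0.82, -0.276, 1], [0, 0, -0.007, -0.538, -0.881, -0.276, 1], [0, 0, -0.007, -0.538, -0.881, -0.276, 1]]])

```text
time_s: 9.57
tool_pos: [0.5614, 0.0599, 0.0494]
orientation: [3.142, 0.0, 3.006]
force: [0.0, 0.9, -1.4]
opening: 0.068
finger_force: 25.0
```

```bash
python3 - <<'E'
from h import *
s=readout.sense(); print(s["tool_pos"],s["orientation"],s["opening"],s["force"])
p=s["tool_pos"]; snap("side","side4"); snap("top","top4")
m=trace("large_case","side",p[:2],.08)
print(m is not None and fitimg({"side":m},bx((.17,.068,.04),p[2]+.0189),[p[0],p[1],-.134]))
E
```

```text
[0.56140529 0.05992155 0.04944323] [3.14150722e+00 8.01748936e-06 3.00560969e+00] 0.06795592987106 [ 1.76619535e-06  8.60031587e-01 -1.43688596e+00]
(array([ 0.5621,  0.0637, -0.1618]), np.float64(0.2383))
```

>>> arm_command(targets=[[[0, 0, 0, 0, 0.002, 0.12, 1], [0, 0, 0, 0, 0.002, 0.22, 1], [0, 0, 0, 0, 0.002, 0.244, 1], [0, 0, 0, 0, 0.002, 0.252, 1], [0, 0, 0, 0, 0.002, 0.252, 1]]])

```text
time_s: 10.35
tool_pos: [0.5618, 0.0613, -0.0128]
orientation: [3.141, 0.001, 3.008]
force: [-0.8, -0.4, -2.8]
opening: 0.0679
finger_force: 25.0
```

>>> arm_command(targets=[[[0, 0, 0, 0, 0, 0.006, 1], [0, 0, 0, 0, 0, 0.006, 1]]])

```text
time_s: 10.6
tool_pos: [0.5616, 0.061, -0.0147]
orientation: [3.141, 0.001, 3.007]
force: [-0.2, 0.1, -2.9]
opening: 0.0682
finger_force: 25.0
```

>>> arm_command(targets=[[[0, 0, 0, 0, 0, 0.006, 1], [0, 0, 0, 0, 0, 0.006, 1]]])

```text
time_s: 10.85
tool_pos: [0.5618, 0.061, -0.0153]
orientation: [-3.142, 0.0, 3.007]
force: [-7.2, -1.6, 21.4]
opening: 0.0682
finger_force: 25.0
```

```bash
python3 - <<'E'
from h import *
b=(.5618,.061,-.0153,3.007)
plan([[(.5618,.061,-.0145,3.007,-1,4),(.5618,.061,.06,3.007,-1,3)],[(.47,-.08,.055,3.07,-1,4)],[(.4555,-.292,.03,3.157,-1,5),(.4555,-.292,-.026,3.157,-1,3)]],b)
E
```

```text
7 [[0.0,0.0,0.0,0.0,0.0,-0.003,-1],[0.0,0.0,0.0,0.0,0.0,-0.003,-1],[0.0,0.0,0.0,0.0,0.0,-0.003,-1],[0.0,0.0,0.0,0.0,0.0,-0.003,-1],[0.0,0.0,0.0,0.0,0.0,-0.301,-1],[0.0,0.0,0.0,0.0,0.0,-0.301,-1],[0.0,0.0,0.0,0.0,0.0,-0.301,-1]] 
4 [[0.0,0.0,-0.04,0.288,-0.608,0.02,-1],[0.0,0.0,-0.04,0.288,-0.608,0.02,-1],[0.0,0.0,-0.04,0.288,-0.608,0.02,-1],[0.0,0.0,-0.04,0.288,-0.608,0.02,-1]] 
8 [[0.0,0.0,-0.055,-0.003,-0.85,0.1,-1],[0.0,0.0,-0.055,-0.003,-0.85,0.1,-1],[0.0,0.0,-0.055,-0.003,-0.85,0.1,-1],[0.0,0.0,-0.055,-0.003,-0.85,0.1,-1],[0.0,0.0,-0.055,-0.003,-0.85,0.1,-1],[0.0,0.0,-0.055,-0.003,-0.85,0.324,-1],[0.0,0.0,-0.055,-0.003,-0.85,0.324,-1],[0.0,0.0,-0.055,-0.003,-0.85,0.324,-1]] 
end [ 0.4556 -0.292  -0.0261] [ 3.142  0.    -3.127]
```

>>> arm_command(targets=[[[0, 0, 0, 0, 0, -0.004, -1], [0, 0, 0, 0, 0, -0.004, -1], [0, 0, 0, 0, 0, -0.004, -1], [0, 0, 0, 0, 0, -0.15, -1], [0, 0, 0, 0, 0, -0.301, -1], [0, 0, 0, 0, 0, -0.301, -1]]])

```text
time_s: 11.6
tool_pos: [0.5632, 0.0611, 0.0611]
orientation: [3.141, 0.004, 3.007]
force: [0.6, -0.1, -0.8]
opening: 0.0911
finger_force: 0.0
```

>>> arm_command(targets=[[[0, 0, -0.04, 0.288, -0.608, 0.02, -1], [0, 0, -0.04, 0.288, -0.608, 0.02, -1], [0, 0, -0.04, 0.288, -0.608, 0.02, -1], [0, 0, -0.04, 0.288, -0.608, 0.02, -1]]])

```text
time_s: 12.1
tool_pos: [0.4676, -0.0815, 0.0528]
orientation: [3.141, -0.002, 3.067]
force: [0.1, -0.1, 0.6]
opening: 0.091
finger_force: 0.0
```

>>> arm_command(targets=[[[0, 0, -0.055, -0.003, -0.85, 0.1, -1], [0, 0, -0.055, -0.003, -0.85, 0.1, -1], [0, 0, -0.055, -0.003, -0.85, 0.1, -1], [0, 0, -0.055, -0.003, -0.85, 0.1, -1], [0, 0, -0.055, -0.003, -0.85, 0.1, -1], [0, 0, -0.055, -0.003, -0.85, 0.1, -1]]])

```text
time_s: 12.85
tool_pos: [0.4553, -0.2909, 0.0282]
orientation: [3.141, -0.001, -3.126]
force: [0.2, 0.1, -0.2]
opening: 0.0912
finger_force: 0.0
```

```bash
python3 - <<'E'
from h import *
s=readout.sense(); print(s["time_s"],s["tool_pos"],s["orientation"],s["opening"])
snap("side","side5"); snap("top","top5")
for z,th,dim,p0 in[(0,"small_case",(.12,.05,.032),[.4555,-.292,.015]),(.004,"large_case",(.17,.068,.04),[.5618,.061,-.134])]:
    for n in("top","side"):
        m=trace(th,n,p0[:2]); print(th,n,m is not None and fitimg({n:m},bx(dim,z),p0),fitimg({n:alpha(n,n+"5",p0[:2])},bx(dim,z),p0))
plan([[(.4555,-.292,-.026,3.157,-1,3)]])
E
```

```text
12.85 [ 0.45525731 -0.29094498  0.02818876] [ 3.14096571e+00 -7.07804058e-04 -3.12625032e+00] 0.09117864298719007
small_case top False (array([ 0.4508, -0.3058,  0.0716]), np.float64(0.4367))
small_case side (array([ 0.4576, -0.2912, -0.0069]), np.float64(0.2224)) (array([ 0.4606, -0.284 ,  0.215 ]), np.float64(0.1527))
large_case top (array([ 0.5605,  0.0598, -0.1162]), np.float64(0.0285)) (array([ 0.5596,  0.0591, -0.1572]), np.float64(0.1874))
large_case side False (array([ 0.5778,  0.0656, -0.0746]), np.float64(0.2739))
3 [[0.0,0.0,0.0,0.0,-0.002,0.219,-1],[0.0,0.0,0.0,0.0,-0.002,0.219,-1],[0.0,0.0,0.0,0.0,-0.002,0.219,-1]] 
end [ 0.4555 -0.2919 -0.0259] [-3.141  0.    -3.126]
```

>>> arm_command(targets=[[[0, 0, 0, 0, -0.002, 0.12, -1], [0, 0, 0, 0, -0.002, 0.217, -1], [0, 0, 0, 0, -0.002, 0.217, -1]]])

```text
time_s: 13.52
tool_pos: [0.4543, -0.2916, -0.0267]
orientation: [3.14, -0.002, -3.126]
force: [-0.3, 0.1, 0.5]
opening: 0.0912
finger_force: 0.0
```

>>> arm_command(targets=[[[0, 0, 0, 0, 0, 0, 1], [0, 0, 0, 0, 0, 0, 1], [0, 0, 0, 0, 0, 0, 1], [0, 0, 0, 0, 0, 0, 1], [0, 0, 0, 0, 0, 0, 1], [0, 0, 0, 0, 0, 0, 1]]])

```text
time_s: 14.28
tool_pos: [0.4553, -0.2926, -0.0253]
orientation: [-3.141, 0.0, -3.127]
force: [-2.2, 1.2, 6.7]
opening: 0.05
finger_force: 25.0
```

```bash
python3 - <<'E'
from h import *
b=(.4553,-.2926,-.0253,-3.127)
plan([[(.4553,-.2926,.03,-3.127,1,2),(.46,-.18,.07,3.1,1,2),(.465,-.09,.075,3.05,1,3)],[(.53,0.02,.075,3.02,1,3),(.5618,.061,.07,3.007,1,4)],[(.5618,.061,.03,3.007,1,2),(.5618,.061,.021,3.007,1,2)]],b)
E
```

```text
7 [[0.0,0.0,0.0,0.0,0.0,-0.221,1],[0.0,0.0,0.0,0.0,0.0,-0.221,1],[0.0,0.0,0.036,-0.025,0.45,-0.381,1],[0.0,0.0,0.036,-0.025,0.45,-0.381,1],[0.0,0.0,0.068,-0.051,0.81,-0.401,1],[0.0,0.0,0.068,-0.051,0.81,-0.401,1],[0.0,0.0,0.068,-0.051,0.81,-0.401,1]] 
7 [[0.0,0.0,0.019,-0.218,0.462,0.0,1],[0.0,0.0,0.019,-0.218,0.462,0.0,1],[0.0,0.0,0.019,-0.218,0.462,0.0,1],[0.0,0.0,0.027,-0.33,0.637,0.02,1],[0.0,0.0,0.027,-0.33,0.637,0.02,1],[0.0,0.0,0.027,-0.33,0.637,0.02,1],[0.0,0.0,0.027,-0.33,0.637,0.02,1]] 
4 [[0.0,0.0,0.0,0.0,0.0,0.16,1],[0.0,0.0,0.0,0.0,0.0,0.16,1],[0.0,0.0,0.0,0.0,0.0,0.196,1],[0.0,0.0,0.0,0.0,0.0,0.196,1]] 
end [0.5619 0.061  0.021 ] [-3.142  0.     3.007]
```

>>> arm_command(targets=[[[0, 0, 0, 0, 0, -0.12, 1], [0, 0, 0, 0, 0, -0.221, 1], [0, 0, 0.018, -0.012, 0.225, -0.3, 1], [0, 0, 0.036, -0.025, 0.45, -0.381, 1], [0, 0, 0.05, -0.04, 0.65, -0.4, 1], [0, 0, 0.068, -0.051, 0.81, -0.401, 1], [0, 0, 0.068, -0.051, 0.81, -0.401, 1]]])

```text
time_s: 15.15
tool_pos: [0.4646, -0.0878, 0.0747]
orientation: [3.141, -0.0, 3.052]
force: [0.3, -0.1, -0.9]
opening: 0.05
finger_force: 25.0
```

>>> arm_command(targets=[[[0, 0, 0.01, -0.11, 0.22, 0, 1], [0, 0, 0.019, -0.218, 0.42, 0, 1], [0, 0, 0.025, -0.3, 0.58, 0.01, 1], [0, 0, 0.027, -0.33, 0.637, 0.02, 1], [0, 0, 0.027, -0.33, 0.637, 0.02, 1], [0, 0, 0.027, -0.33, 0.637, 0.02, 1]]])

```text
time_s: 15.9
tool_pos: [0.5609, 0.06, 0.0694]
orientation: [-3.141, -0.001, 3.007]
force: [-0.6, -0.5, -1.9]
opening: 0.0501
finger_force: 25.0
```

```bash
python3 - <<'E'
from h import *
s=readout.sense(); print(s["time_s"],s["tool_pos"],s["orientation"],s["opening"],s["force"])
plan([[(.5618,.061,.03,3.007,1,1),(.5618,.061,.0205,3.007,1,3)]])
E
```

```text
15.9 [0.56090252 0.06000839 0.06944435] [-3.14129438e+00 -8.82196636e-04  3.00660048e+00] 0.05009708286472748 [-0.5752461  -0.47799012 -1.94828105]
4 [[0.0,-0.001,0.0,-0.003,0.004,0.158,1],[0.0,-0.001,0.0,-0.003,0.004,0.196,1],[0.0,-0.001,0.0,-0.003,0.004,0.196,1],[0.0,-0.001,0.0,-0.003,0.004,0.196,1]] 
end [0.5617 0.0609 0.0204] [-3.141e+00  1.000e-03  3.007e+00]
```

>>> arm_command(targets=[[[0, 0, 0, -0.001, 0.001, 0.15, 1], [0, 0, 0, -0.001, 0.001, 0.19, 1], [0, 0, 0, -0.001, 0.001, 0.194, 1], [0, 0, 0, -0.001, 0.001, 0.194, 1]]])

```text
time_s: 16.4
tool_pos: [0.5625, 0.0612, 0.0221]
orientation: [3.141, 0.001, 3.007]
force: [0.3, 0.2, -1.3]
opening: 0.0501
finger_force: 25.0
```

>>> arm_command(targets=[[[0, 0, 0, 0, 0, 0.006, 1], [0, 0, 0, 0, 0, 0.006, 1]]])

```text
time_s: 16.65
tool_pos: [0.5622, 0.0614, 0.0201]
orientation: [3.141, 0.001, 3.007]
force: [0.2, -1.3, -2.0]
opening: 0.0503
finger_force: 25.0
```

>>> arm_command(targets=[[[0, 0, 0, 0, 0, 0.006, 1], [0, 0, 0, 0, 0, 0.006, 1]]])

```text
time_s: 16.9
tool_pos: [0.5623, 0.0615, 0.0186]
orientation: [3.142, 0.0, 3.007]
force: [-1.9, -0.1, 6.1]
opening: 0.0499
finger_force: 25.0
```

```bash
python3 - <<'E'
from h import *
b=(.5621,.0613,.0185,3.007)
plan([[(.5621,.0613,.019,3.007,-1,3),(.5621,.0613,.12,3.007,-1,4)],[(.6245,.2945,.12,2.897,-1,6)],[(.6245,.2945,.058,2.897,-1,3)]],b)
E
```

```text
7 [[0.0,0.0,0.0,0.0,0.0,-0.002,-1],[0.0,0.0,0.0,0.0,0.0,-0.002,-1],[0.0,0.0,0.0,0.0,0.0,-0.002,-1],[0.0,0.0,0.0,0.0,0.0,-0.406,-1],[0.0,0.0,0.0,0.0,0.0,-0.406,-1],[0.0,0.0,0.0,0.0,0.0,-0.406,-1],[0.0,0.0,0.0,0.0,0.0,-0.406,-1]] 
6 [[0.0,0.0,0.07,-0.122,0.958,0.0,-1],[0.0,0.0,0.07,-0.122,0.958,0.0,-1],[0.0,0.0,0.07,-0.122,0.958,0.0,-1],[0.0,0.0,0.07,-0.122,0.958,0.0,-1],[0.0,0.0,0.07,-0.122,0.958,0.0,-1],[0.0,0.0,0.07,-0.122,0.958,0.0,-1]] 
3 [[0.0,0.0,0.0,0.0,0.0,0.248,-1],[0.0,0.0,0.0,0.0,0.0,0.248,-1],[0.0,0.0,0.0,0.0,0.0,0.248,-1]] 
end [0.6245 0.2945 0.058 ] [3.142 0.    2.897]
```

>>> arm_command(targets=[[[0, 0, 0, 0, 0, -0.003, -1], [0, 0, 0, 0, 0, -0.003, -1], [0, 0, 0, 0, 0, -0.003, -1], [0, 0, 0, 0, 0, -0.15, -1], [0, 0, 0, 0, 0, -0.35, -1], [0, 0, 0, 0, 0, -0.406, -1]]])

```text
time_s: 17.65
tool_pos: [0.5635, 0.0615, 0.1225]
orientation: [3.141, 0.004, 3.007]
force: [-0.3, -0.2, -0.9]
opening: 0.0913
finger_force: 0.0
```

>>> arm_command(targets=[[[0, 0, 0.07, -0.122, 0.958, 0, -1], [0, 0, 0.07, -0.122, 0.958, 0, -1], [0, 0, 0.07, -0.122, 0.958, 0, -1], [0, 0, 0.07, -0.122, 0.958, 0, -1], [0, 0, 0.07, -0.122, 0.958, 0, -1], [0, 0, 0.07, -0.122, 0.958, 0, -1]]])

```text
time_s: 18.4
tool_pos: [0.6235, 0.2942, 0.1187]
orientation: [-3.141, -0.001, 2.898]
force: [0.2, 0.1, 0.7]
opening: 0.0913
finger_force: 0.0
```

```bash
python3 - <<'E'
from h import *
s=readout.sense(); print(s["time_s"],s["tool_pos"],s["orientation"],s["opening"])
t=snap("top","top6"); sd=snap("side","side6")
for n in("top","side"):
    m=trace("gear_unit",n,(.6245,.2945),.05); print(n,m is not None and fitimg({n:m},unit,[.6245,.2945,-.245]))
    for th,dim,z in(("large_case",(.17,.068,.04),.004),("small_case",(.12,.05,.032),.044)):
        m=trace(th,n,(.5618,.061),.06); print(th,n,m is not None and fitimg({n:m},bx(dim,z),[.5618,.061,-.134]))
print("pad top6",fitimg({"top":alpha("top","top6",(.56,.06))},bx((.2,.09,.004)),[.561,.06,-.134]))
im=np.hstack([cv2.resize(x[a:a+100,b:b+100],(400,400),interpolation=cv2.INTER_CUBIC) for x,a,b in((t,170,220),(sd,160,220))])
cv2.imwrite("pics/m6.png",im[:,:,::-1])
E
```

```text
18.4 [0.62354154 0.29417709 0.11866795] [-3.14055036e+00 -1.19261554e-03  2.89772615e+00] 0.09129965373029132
top False
large_case top (array([ 0.5597,  0.0597, -0.1469]), np.float64(0.3625))
small_case top (array([ 0.5623,  0.0599, -0.1473]), np.float64(0.0364))
side (array([ 0.6253,  0.2977, -0.2885]), np.float64(0.1028))
large_case side (array([ 0.5635,  0.0634, -0.1366]), np.float64(0.2101))
small_case side (array([ 0.5632,  0.0641, -0.1449]), np.float64(0.0287))
pad top6 (array([ 0.5611,  0.0563, -0.1356]), np.float64(0.0884))
```

View pics/m6.png

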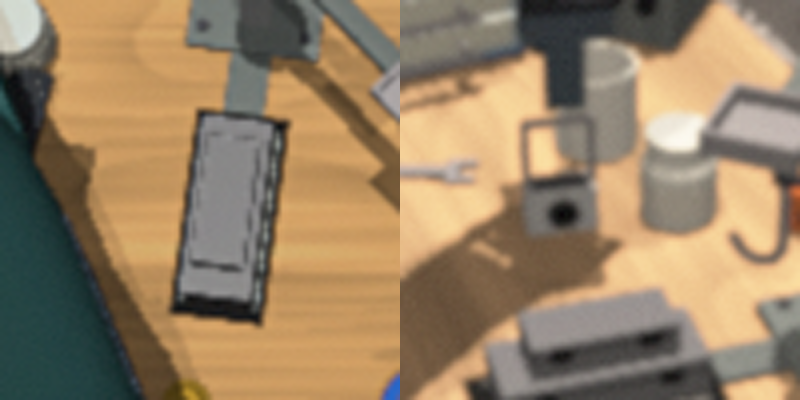

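>>> arm_command(targets=[[[0, 0, 0, 0, 0, 0.12, -1], [0, 0, 0, 0, 0, 0.24, -1], [0, 0, 0, 0, 0, 0.248, -1], [0, 0, 0, 0, 0, 0.248, -1]]])

```text
time_s: 19.3
tool_pos: [0.6247, 0.2948, 0.0585]
orientation: [3.141, 0.0, 2.897]
force: [-0.3, 0.1, 0.4]
opening: 0.0915
finger_force: 0.0
```

>>> arm_command(targets=[[[0, 0, 0, 0, 0, 0, 0.6], [0, 0, 0, 0, 0, 0, 0.6], [0, 0, 0, 0, 0, 0, 0.6], [0, 0, 0, 0, 0, 0, 0.6], [0, 0, 0, 0, 0, 0, 0.6], [0, 0, 0, 0, 0, 0, 0.6], [0, 0, 0, 0, 0, 0, 0.6], [0, 0, 0, 0, 0, 0, 0.6]]], squeeze=12)

```text
time_s: 20.3
tool_pos: [0.6243, 0.2947, 0.0577]
orientation: [-3.142, 0.0, 2.897]
force: [-0.3, 0.1, 0.1]
opening: 0.0186
finger_force: 0.0
```

>>> arm_command(targets=[[[0, 0, 0, 0, 0, 0, 1], [0, 0, 0, 0, 0, 0, 1], [0, 0, 0, 0, 0, 0, 1], [0, 0, 0, 0, 0, 0, 1]]])

```text
time_s: 20.8
tool_pos: [0.6242, 0.2946, 0.0577]
orientation: [-3.141, -0.0, 2.897]
force: [-1.1, -1.4, 0.8]
opening: 0.0082
finger_force: 12.0
```

>>> arm_command(targets=[[[0, 0, 0, 0, 0, -0.02, 1], [0, 0, 0, 0, 0, -0.06, 1], [0, 0, 0, 0, 0, -0.14, 1], [0, 0, 0, 0, 0, -0.25, 1], [0, 0, 0, 0, 0, -0.36, 1], [0, 0, 0, 0, 0, -0.44, 1], [0, 0, 0, 0, 0, -0.44, 1]]])

```text
time_s: 21.68
tool_pos: [0.6252, 0.2951, 0.1699]
orientation: [3.14, 0.003, 2.897]
force: [-0.9, -1.3, -4.2]
opening: 0.0085
finger_force: 12.0
```

```bash
python3 - <<'E'
from h import *
s=readout.sense(); print(s["time_s"],s["tool_pos"],s["orientation"],s["opening"],s["force"],s["finger_force"],s["wrist_torque"])
sd=snap("side","side7"); t=snap("top","top7")
im=np.hstack([cv2.resize(x[a:a+100,b:b+100],(400,400),interpolation=cv2.INTER_CUBIC) for x,a,b in((t,150,170),(sd,120,220))])
cv2.imwrite("pics/m7.png",im[:,:,::-1])
for u in vision.trace("gear_unit","side"): print(u["conf"],u["box"])
for dz in(.02,.025,.03): 
    print(dz,fitimg({"side":trace("gear_unit","side",(.6245,.2945),.15)},lambda n,p:unit(n,p,.085+dz),[.6245,.2945,-.245]))
E
```

```text
21.675 [0.62522638 0.29508531 0.16988169] [3.13965830e+00 2.56458979e-03 2.89738921e+00] 0.008503476439773224 [-0.91281162 -1.29197775 -4.21120891] 11.988789439201355 [ 0.02757068  0.05907966 -0.0192936 ]
0.88 [153.8, 212.2, 27.1, 36.0]
0.8 [161.6, 168.9, 17.8, 36.5]
0.77 [248.3, 163.1, 19.5, 29.6]
0.59 [319.4, 204.2, 5.6, 14.3]
0.02 (array([ 0.6313,  0.3098, -0.3456]), np.float64(0.125))
0.025 (array([ 0.6285,  0.3024, -0.3648]), np.float64(0.1281))
0.03 (array([ 0.6258,  0.2948, -0.3426]), np.float64(0.1326))
```

View pics/m7.png

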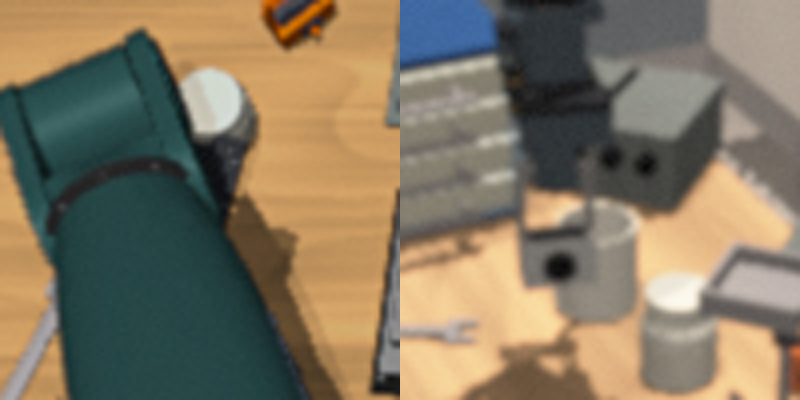

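```bash
python3 - <<'E'
from h import *
b=(.6245,.2947,.168,2.897)
plan([[(.562,.060,.165,3.0076,1,1)],[(.562,.06,.1355,3.0076,1,1)]],b)
E
```

```text
1 [[0.0,0.0,-0.07,0.015,-0.971,0.012,1]] 
1 [[0.0,0.0,0.0,0.0,0.0,0.118,1]] 
end [0.5621 0.0601 0.1355] [3.142 0.    3.007]
```

>>> arm_command(targets=[[[0, 0, -0.005, 0, -0.06, 0, 1], [0, 0, -0.015, 0, -0.22, 0, 1], [0, 0, -0.03, 0, -0.4, 0, 1], [0, 0, -0.045, 0.01, -0.6, 0, 1], [0, 0, -0.06, 0.01, -0.78, 0, 1], [0, 0, -0.07, 0.015, -0.91, 0, 1], [0, 0, -0.07, 0.015, -0.971, 0, 1], [0, 0, -0.07, 0.015, -0.971, 0, 1]]])

```text
time_s: 22.98
tool_pos: [0.5618, 0.0594, 0.1677]
orientation: [-3.142, 0.0, 3.006]
force: [-0.0, 0.2, -3.2]
opening: 0.0085
finger_force: 12.0
```

>>> arm_command(targets=[[[0, 0, 0, 0, 0, 0, 1], [0, 0, 0, 0, 0, 0.03, 1], [0, 0, 0, 0, 0, 0.08, 1], [0, 0, 0, 0, 0, 0.11, 1], [0, 0, 0, 0, 0, 0.118, 1], [0, 0, 0, 0, 0, 0.118, 1]]])

```text
time_s: 23.72
tool_pos: [0.562, 0.06, 0.1381]
orientation: [-3.142, -0.0, 3.007]
force: [1.4, 0.8, -3.5]
opening: 0.0087
finger_force: 12.0
```

```bash
python3 - <<'E'
from h import *
s=readout.sense(); print(s["time_s"],s["tool_pos"],s["orientation"],s["opening"],s["force"])
snap("side","side8")
m=trace("small_case","side",(.562,.061),.06); print(m is not None and fitimg({"side":m},bx((.12,.05,.032),.044),[.5618,.061,-.134]))
m=trace("gear_unit","side",(.562,.06),.13); print(m is not None and fitimg({"side":m},lambda n,p:unit(n,p,s["tool_pos"][2]-.0577),[.562,.06,-.134]))
E
```

```text
23.725 [0.56195998 0.06000919 0.1380728 ] [-3.14152351e+00 -1.68874039e-04  3.00724818e+00] 0.008746511643423981 [ 1.43431938  0.78172603 -3.46408073]
(array([ 0.5632,  0.0654, -0.1377]), np.float64(0.1448))
(array([ 0.5642,  0.0641, -0.289 ]), np.float64(0.088))
```

>>> arm_command(targets=[[[0, 0, 0, 0, 0, 0.012, 1], [0, 0, 0, 0, 0, 0.012, 1]]])

```text
time_s: 24.12
tool_pos: [0.5618, 0.06, 0.135]
orientation: [-3.142, -0.0, 3.007]
force: [-0.2, -0.5, -3.7]
opening: 0.0086
finger_force: 12.0
```

>>> arm_command(targets=[[[0, 0, 0, 0, 0, 0.004, 1], [0, 0, 0, 0, 0, 0.004, 1]]])

```text
time_s: 24.38
tool_pos: [0.562, 0.06, 0.1342]
orientation: [3.142, 0.0, 3.007]
force: [1.0, 0.6, -3.5]
opening: 0.0086
finger_force: 12.0
```

>>> arm_command(targets=[[[0, 0, 0, 0, 0, 0.004, 1], [0, 0, 0, 0, 0, 0.004, 1]]])

```text
time_s: 24.62
tool_pos: [0.5626, 0.0603, 0.134]
orientation: [3.141, 0.001, 3.007]
force: [-2.6, 1.6, 6.7]
opening: 0.009
finger_force: 12.0
```

>>> arm_command(targets=[[[0, 0, 0, 0, 0, 0.003, 1], [0, 0, 0, 0, 0, 0.003, 1]]])

```text
time_s: 24.88
tool_pos: [0.563, 0.0604, 0.1339]
orientation: [3.141, 0.002, 3.007]
force: [-4.6, 2.6, 13.5]
opening: 0.0086
finger_force: 12.0
```

>>> arm_command(targets=[[[0, 0, 0, 0, 0, -0.004, 0.7], [0, 0, 0, 0, 0, -0.006, 0.4], [0, 0, 0, 0, 0, -0.006, 0], [0, 0, 0, 0, 0, -0.006, 0], [0, 0, 0, 0, 0, -0.006, 0]]])

```text
time_s: 25.5
tool_pos: [0.5619, 0.06, 0.1339]
orientation: [-3.142, -0.0, 3.007]
force: [-0.0, -0.1, 0.2]
opening: 0.0451
finger_force: 0.0
```

```bash
python3 - <<'E'
from h import *
s=readout.sense(); print(s["time_s"],s["tool_pos"],s["opening"],s["force"])
def model(th,r=0.2,c=(.7597,.0313),a=-.134,pull=0.):
    d=np.pi+a+th; return np.array([c[0]+r*np.cos(d),c[1]+r*np.sin(d)]),d
tb=bx((.066,.066,.013),.329)
p0,d=model(.869); print(p0)
for n in("top","side"):
  for k in("0","6"):
    A=alpha(n,n+k,(.61,-.16) if n=="top" else (.6,-.1)); print(n,k,fitimg({n:A},tb,[p0[0],p0[1],d-np.pi]))
vision.read_camera("top"); vision.read_camera("side")
for n in("top","side"):
    for th in("tray","hook","balancer"): print(n,th,[(m["point"],m["conf"]) for m in vision.mark_of(th,n)[:2]])
    print(proj(n,[[*p0,.33],[*p0,.233],[.7597,.0313,0]]).round(1).tolist())
E
```

```text
25.5 [0.56189941 0.06000959 0.13387338] 0.04513689854123186 [-0.01246478 -0.08811923  0.15614409]
[ 0.61133385 -0.10281743]
top 0 (array([ 0.6091, -0.1055,  0.7275]), np.float64(0.0922))
top 6 (array([ 0.6096, -0.1059,  0.7392]), np.float64(0.0924))
side 0 (array([ 0.6093, -0.106 ,  0.62  ]), np.float64(0.3221))
side 6 (array([ 0.6092, -0.1055,  0.6095]), np.float64(0.3206))
top tray [([327.6, 189.6], 0.93)]
top hook [([324.8, 199.7], 0.7), ([400.9, 227.7], 0.28)]
top balancer [([286.3, 172.6], 0.97)]
[[325.5, 192.2], [323.1, 198.0], [283.4, 172.2]]
side tray [([311.1, 193.4], 0.59)]
side hook [([307.8, 223.1], 0.69)]
side balancer [([327.1, 245.1], 0.62)]
[[311.2, 192.1], [309.8, 223.0], [327.7, 246.6]]
```

```bash
cat >> h.py <<'E'
C=np.array([.7585,.029]); A0=-.134
def arm(th,r=.2):
    d=np.pi+A0+th; return C[0]+r*np.cos(d),C[1]+r*np.sin(d),d
E
python3 - <<'E'
from h import *
x,y,d=arm(.869); print(x,y,d,arm(-.02))
plan([[(.562,.06,.338,3.007,0,6)],[(.6095,-.1057,.338,3.876,.56,7)],[(.6095,-.1057,.302,3.876,.56,3)]],(.562,.06,.1339,3.007))
E
```

```text
0.6101338493195343 -0.10511743112758079 3.8765926535897934 (np.float64(0.5608669166315846), np.float64(0.05967840214699892), 2.987592653589793)
6 [[0.0,0.0,0.0,0.0,0.0,-0.816,0.0],[0.0,0.0,0.0,0.0,0.0,-0.816,0.0],[0.0,0.0,0.0,0.0,0.0,-0.816,0.0],[0.0,0.0,0.0,0.0,0.0,-0.816,0.0],[0.0,0.0,0.0,0.0,0.0,-0.816,0.0],[0.0,0.0,0.0,0.0,0.0,-0.816,0.0]] 
7 [[0.0,0.0,-0.553,-0.277,-0.631,0.0,0.56],[0.0,0.0,-0.553,-0.277,-0.631,0.0,0.56],[0.0,0.0,-0.553,-0.277,-0.631,0.0,0.56],[0.0,0.0,-0.553,-0.277,-0.631,0.0,0.56],[0.0,0.0,-0.553,-0.277,-0.631,0.0,0.56],[0.0,0.0,-0.553,-0.277,-0.631,0.0,0.56],[0.0,0.0,-0.553,-0.277,-0.631,0.0,0.56]] 
3 [[0.0,0.0,0.0,0.0,0.0,0.144,0.56],[0.0,0.0,0.0,0.0,0.0,0.144,0.56],[0.0,0.0,0.0,0.0,0.0,0.144,0.56]] 
end [ 0.6095 -0.1056  0.3019] [-3.142  0.    -2.408]
```

>>> arm_command(targets=[[[0, 0, 0, 0, 0, -0.1, 0], [0, 0, 0, 0, 0, -0.3, 0], [0, 0, 0, 0, 0, -0.55, 0], [0, 0, 0, 0, 0, -0.78, 0], [0, 0, 0, 0, 0, -0.816, 0], [0, 0, 0, 0, 0, -0.816, 0]]])

```text
time_s: 26.65
tool_pos: [0.5619, 0.06, 0.3379]
orientation: [3.141, 0.001, 3.007]
force: [0.2, -0.1, -1.8]
opening: 0.0454
finger_force: 0.0
```

>>> arm_command(targets=[[[0, 0, -0.12, -0.06, -0.14, 0, 0.56], [0, 0, -0.23, -0.13, -0.3, 0, 0.56], [0, 0, -0.35, -0.2, -0.46, 0, 0.56], [0, 0, -0.46, -0.25, -0.58, 0, 0.56], [0, 0, -0.553, -0.277, -0.631, 0, 0.56], [0, 0, -0.553, -0.277, -0.631, 0, 0.56], [0, 0, -0.553, -0.277, -0.631, 0, 0.56]]])

```text
time_s: 27.52
tool_pos: [0.6089, -0.1049, 0.3367]
orientation: [3.14, -0.001, -2.41]
force: [0.7, -0.5, 0.4]
opening: 0.0197
finger_force: 0.0
```

```bash
python3 - <<'E'
from h import *
s=readout.sense(); print(s["time_s"],s["tool_pos"],s["orientation"],s["opening"])
sd=snap("side","side9"); t=snap("top","top9")
im=np.hstack([cv2.resize(x[a:a+100,b:b+100],(400,400),interpolation=cv2.INTER_CUBIC) for x,a,b in((t,150,250),(sd,150,240))])
cv2.imwrite("pics/m9.png",im[:,:,::-1])
E
```

```text
27.525 [ 0.60885767 -0.10494353  0.33669136] [ 3.14003713e+00 -9.73380542e-04 -2.41036458e+00] 0.019655176158862538
```

View pics/m9.png

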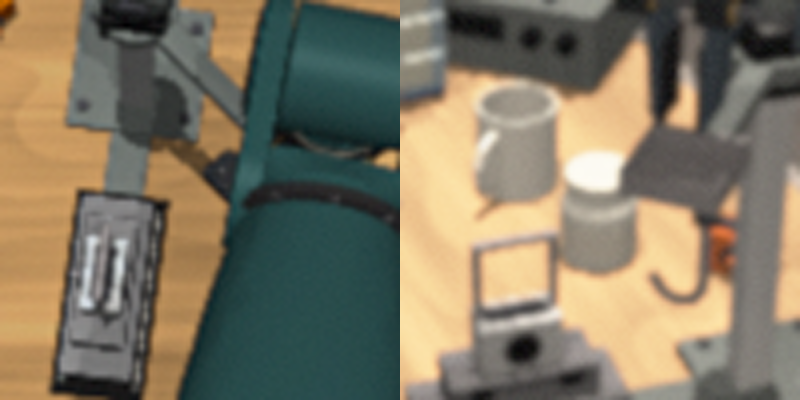

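>>> arm_command(targets=[[[0, 0, 0, 0, 0, 0.08, 0.56], [0, 0, 0, 0, 0, 0.14, 0.56], [0, 0, 0, 0, 0, 0.15, 0.56], [0, 0, 0, 0, 0, 0.18, 0.56], [0, 0, 0, 0, 0, 0.2, 0.56]]])

```text
time_s: 28.25
tool_pos: [0.6099, -0.106, 0.2886]
orientation: [-3.14, 0.0, -2.407]
force: [-2.3, -1.0, 8.6]
opening: 0.0202
finger_force: 4.1
```

>>> arm_command(targets=[[[0, 0, 0, 0, 0, 0.05, 0.56], [0, 0, 0, 0, 0, 0.1, 0.56], [0, 0, 0, 0, 0, 0.15, 0.56], [0, 0, 0, 0, 0, 0.2, 0.56], [0, 0, 0, 0, 0, 0.25, 0.56], [0, 0, 0, 0, 0, 0.3, 0.56], [0, 0, 0, 0, 0, 0.305, 0.56]]])

```text
time_s: 29.12
tool_pos: [0.61, -0.1059, 0.2121]
orientation: [-3.14, 0.0, -2.407]
force: [-2.6, -1.8, 9.8]
opening: 0.0201
finger_force: 4.8
```

```bash
python3 - <<'E'
from h import *
s=readout.sense(); print(s["time_s"],s["tool_pos"],s["orientation"],s["force"])
f=lambda a,b,n:[(*arm(t)[:2],.2115,arm(t)[2],.56,1) for t in np.linspace(a,b,n+1)[1:]]
x,y,d=arm(.869)
plan([f(.869,.4,8),f(.4,.1,8),f(.1,-.02,5)],(x,y,.2115,d))
E
```

```text
29.125 [ 0.60999436 -0.10594497  0.21212333] [-3.14039813e+00  4.78420646e-04 -2.40742279e+00] [-2.58998477 -1.82537041  9.80913273]
8 [[0.0,0.0,0.037,-0.001,0.047,0.0,0.56],[0.0,0.0,0.075,-0.005,0.094,0.0,0.56],[0.0,0.0,0.112,-0.012,0.14,0.0,0.56],[0.0,0.0,0.149,-0.022,0.186,0.0,0.56],[0.0,0.0,0.187,-0.034,0.231,0.0,0.56],[0.0,0.0,0.224,-0.049,0.276,0.0,0.56],[0.0,0.0,0.261,-0.066,0.319,0.0,0.56],[0.0,0.0,0.299,-0.086,0.362,0.0,0.56]] 
8 [[0.0,0.0,0.023,-0.001,0.03,0.0,0.56],[0.0,0.0,0.047,-0.003,0.06,0.0,0.56],[0.0,0.0,0.071,-0.006,0.09,0.0,0.56],[0.0,0.0,0.095,-0.009,0.119,0.0,0.56],[0.0,0.0,0.119,-0.014,0.149,0.0,0.56],[0.0,0.0,0.143,-0.021,0.178,0.0,0.56],[0.0,0.0,0.167,-0.028,0.207,0.0,0.56],[0.0,0.0,0.191,-0.036,0.236,0.0,0.56]] 
5 [[0.0,0.0,0.015,0.0,0.019,0.0,0.56],[0.0,0.0,0.03,-0.001,0.039,0.0,0.56],[0.0,0.0,0.045,-0.002,0.058,0.0,0.56],[0.0,0.0,0.061,-0.004,0.077,0.0,0.56],[0.0,0.0,0.076,-0.006,0.096,0.0,0.56]] 
end [0.5609 0.0597 0.2115] [3.142 0.    2.988]
```

>>> arm_command(targets=[[[0, 0, 0.037, -0.001, 0.047, 0, 0.56], [0, 0, 0.075, -0.005, 0.094, 0, 0.56], [0, 0, 0.112, -0.012, 0.14, 0, 0.56], [0, 0, 0.149, -0.022, 0.186, 0, 0.56], [0, 0, 0.187, -0.034, 0.231, 0, 0.56], [0, 0, 0.224, -0.049, 0.276, 0, 0.56], [0, 0, 0.261, -0.066, 0.319, 0, 0.56], [0, 0, 0.299, -0.086, 0.362, 0, 0.56]]])

```text
time_s: 30.12
tool_pos: [0.5647, -0.024, 0.2125]
orientation: [-3.141, 0.0, -2.879]
force: [-5.7, -2.4, 9.3]
opening: 0.0199
finger_force: 4.7
```

```bash
python3 - <<'E'
from h import *
s=readout.sense(); print(s["time_s"],s["tool_pos"],s["orientation"],s["force"],arm(.4))
snap("side","side10")
for th in("hook","bail","tray"): print(th,[(np.round(m["point"],1),m["conf"]) for m in vision.mark_of(th,"side")[:3]])
x,y,_=arm(.4); print("pred hook",proj("side",[[x,y,.2455-.097],[x,y,.2455],[.562,.06,.186]]).round(1).tolist())
E
```

```text
30.125 [ 0.56470676 -0.02402527  0.2125236 ] [-3.14096668e+00  1.35808523e-04 -2.87901958e+00] [-5.67743534 -2.38391076  9.26112623] (np.float64(0.5655339781778755), np.float64(-0.023574845906986757), 3.407592653589793)
hook [(array([280.7, 236.4]), 0.59)]
bail [(array([165.3, 220.9]), 0.86), (array([266.9, 208.6]), 0.85), (array([327.3, 191.3]), 0.58)]
tray [(array([279.6, 206.4]), 0.72)]
pred hook [[281.7, 235.8], [281.7, 208.0], [268.9, 210.5]]
```

>>> arm_command(targets=[[[0, 0, 0.023, -0.001, 0.03, 0, 0.56], [0, 0, 0.047, -0.003, 0.06, 0, 0.56], [0, 0, 0.071, -0.006, 0.09, 0, 0.56], [0, 0, 0.095, -0.009, 0.119, 0, 0.56], [0, 0, 0.119, -0.014, 0.149, 0, 0.56], [0, 0, 0.143, -0.021, 0.178, 0, 0.56], [0, 0, 0.167, -0.028, 0.207, 0, 0.56], [0, 0, 0.191, -0.036, 0.236, 0, 0.56]]])

```text
time_s: 31.32
tool_pos: [0.5579, 0.0355, 0.2124]
orientation: [-3.142, -0.0, 3.105]
force: [-6.8, 0.5, 9.3]
opening: 0.0201
finger_force: 4.8
```

>>> arm_command(targets=[[[0, 0, 0.015, 0, 0.019, 0, 0.56], [0, 0, 0.03, -0.001, 0.039, 0, 0.56], [0, 0, 0.045, -0.002, 0.058, 0, 0.56], [0, 0, 0.061, -0.004, 0.077, 0, 0.56], [0, 0, 0.076, -0.006, 0.096, 0, 0.56], [0, 0, 0.076, -0.006, 0.096, 0, 0.56]]])

```text
time_s: 32.08
tool_pos: [0.5603, 0.0597, 0.2124]
orientation: [3.141, -0.0, 2.987]
force: [-6.6, 2.0, 9.6]
opening: 0.02
finger_force: 4.8
```

```bash
python3 - <<'E'
from h import *
s=readout.sense(); print(s["time_s"],s["tool_pos"],s["orientation"],s["force"],arm(-.02))
sd=snap("side","side11")
for th in("hook","bail","tray"): print(th,[(np.round(m["point"],1),m["conf"]) for m in vision.mark_of(th,"side")[:3]])
x,y,_=arm(-.02); print("pred hook",proj("side",[[x,y,.2455-.097],[x,y,.2455],[.562,.06,.186]]).round(1).tolist())
cv2.imwrite("pics/m11.png",cv2.resize(sd[160:270,220:330],(600,600),interpolation=cv2.INTER_CUBIC)[:,:,::-1])
E
```

```text
32.075 [0.56027949 0.05965055 0.21237581] [ 3.14130728e+00 -2.45114759e-04  2.98661136e+00] [-6.58402869  2.01211669  9.5606529 ] (np.float64(0.5608669166315846), np.float64(0.05967840214699892), 2.987592653589793)
hook [(array([270.1, 219. ]), 0.88), (array([271.2, 257.7]), 0.6)]
bail [(array([267.6, 207.2]), 0.77), (array([167.4, 218.1]), 0.74), (array([328.9, 191. ]), 0.62)]
tray [(array([268.4, 191.8]), 0.93)]
pred hook [[268.8, 220.8], [268.2, 193.7], [268.9, 210.5]]
```

View pics/m11.png

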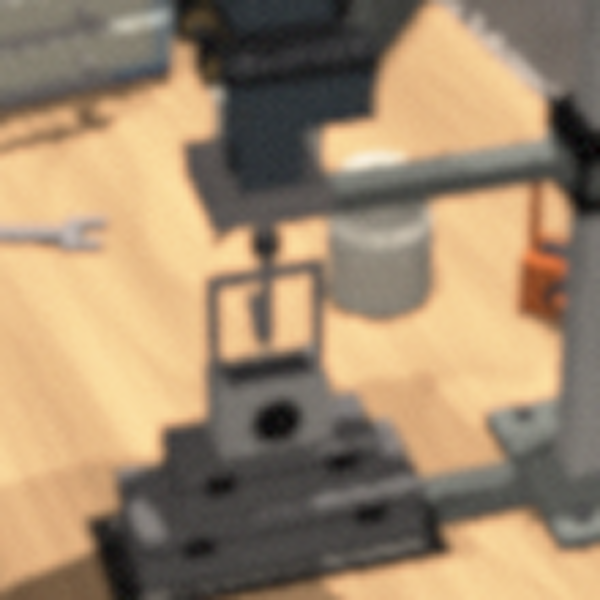

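>>> arm_command(targets=[[[0, 0, 0, 0, 0, -0.015, 0.56], [0, 0, 0, 0, 0, -0.035, 0.56], [0, 0, 0, 0, 0, -0.055, 0.56], [0, 0, 0, 0, 0, -0.075, 0.56], [0, 0, 0, 0, 0, -0.09, 0.56], [0, 0, 0, 0, 0, -0.1, 0.56], [0, 0, 0, 0, 0, -0.108, 0.56], [0, 0, 0, 0, 0, -0.116, 0.56]]])

```text
time_s: 33.28
tool_pos: [0.5605, 0.0594, 0.2415]
orientation: [3.141, 0.0, 2.987]
force: [-5.4, 1.7, 9.2]
opening: 0.02
finger_force: 4.1
```

>>> arm_command(targets=[[[0, 0, 0, 0, 0, -0.008, 0.56], [0, 0, 0, 0, 0, -0.016, 0.56], [0, 0, 0, 0, 0, -0.024, 0.56], [0, 0, 0, 0, 0, -0.032, 0.56], [0, 0, 0, 0, 0, -0.04, 0.56], [0, 0, 0, 0, 0, -0.048, 0.56], [0, 0, 0, 0, 0, -0.056, 0.56], [0, 0, 0, 0, 0, -0.064, 0.56]]])

```text
time_s: 34.28
tool_pos: [0.5604, 0.0592, 0.2568]
orientation: [3.142, 0.0, 2.987]
force: [-1.6, -0.1, 4.1]
opening: 0.02
finger_force: 2.0
```

```bash
python3 - <<'E'
from h import *
s=readout.sense(); print(s["time_s"],s["tool_pos"],s["orientation"],s["force"])
snap("side","side12")
for th in("hook","bail","tray","gear_unit"): print(th,[(np.round(m["point"],1),m["conf"]) for m in vision.mark_of(th,"side")[:3]])
E
```

```text
34.275 [0.56044059 0.0592309  0.25683228] [3.14156230e+00 1.54466715e-04 2.98681602e+00] [-1.57092745 -0.12368147  4.11273094]
hook [(array([268.2, 208.7]), 0.64), (array([267.3, 181.8]), 0.52)]
bail [(array([164.7, 218.3]), 0.77), (array([270.5, 205.7]), 0.67), (array([329.2, 192.1]), 0.62)]
tray [(array([268.6, 178.5]), 0.69), (array([271.4, 248.1]), 0.45)]
gear_unit [(array([171.3, 245.4]), 0.93), (array([268.1, 245.1]), 0.6), (array([264.5, 236.2]), 0.56)]
```

>>> arm_command(targets=[[[0, 0, 0, 0, 0, -0.01, 0.56], [0, 0, 0, 0, 0, -0.02, 0.56], [0, 0, 0, 0, 0, -0.03, 0.56], [0, 0, 0, 0, 0, -0.04, 0.56], [0, 0, 0, 0, 0, -0.05, 0.56], [0, 0, 0, 0, 0, -0.06, 0.56], [0, 0, 0, 0, 0, -0.07, 0.56], [0, 0, 0, 0, 0, -0.08, 0.56]]])

```text
time_s: 35.52
tool_pos: [0.5604, 0.0592, 0.2769]
orientation: [3.142, 0.0, 2.987]
force: [0.7, 0.5, 3.6]
opening: 0.02
finger_force: 1.6
```

>>> arm_command(targets=[[[0, 0, 0, 0, 0, -0.01, 0.56], [0, 0, 0, 0, 0, -0.02, 0.56], [0, 0, 0, 0, 0, -0.03, 0.56], [0, 0, 0, 0, 0, -0.04, 0.56], [0, 0, 0, 0, 0, -0.05, 0.56], [0, 0, 0, 0, 0, -0.06, 0.56], [0, 0, 0, 0, 0, -0.07, 0.56], [0, 0, 0, 0, 0, -0.08, 0.56]]])

```text
time_s: 36.52
tool_pos: [0.5602, 0.0592, 0.2967]
orientation: [-3.141, -0.0, 2.987]
force: [0.3, -0.2, -0.1]
opening: 0.0202
finger_force: 0.0
```

>>> arm_command(targets=[[[0, 0, 0, 0, 0, -0.02, 0.56], [0, 0, 0, 0, 0, -0.06, 0.56], [0, 0, 0, 0, 0, -0.12, 0.56], [0, 0, 0, 0, 0, -0.2, 0.56], [0, 0, 0, 0, 0, -0.3, 0.56], [0, 0, 0, 0, 0, -0.3, 0.56]]])

```text
time_s: 37.28
tool_pos: [0.5614, 0.0593, 0.3746]
orientation: [3.141, 0.004, 2.987]
force: [0.3, 0.4, -0.0]
opening: 0.0203
finger_force: 0.0
```

>>> arm_command(targets=[[[0, 0, 0, 0.15, 0, 0, 0.56], [0, 0, 0, 0.35, 0, 0, 0.56], [0, 0, 0, 0.55, 0, 0, 0.56], [0, 0, 0, 0.6, 0, 0, 0.56], [0, 0, 0, 0.6, 0, 0, 0.56], [0, 0, 0, 0.6, 0, 0, 0.56], [0, 0, 0, 0.6, 0, 0, 0.56], [0, 0, 0, 0.6, 0, 0, 0.56]]])

```text
time_s: 38.28
tool_pos: [0.4126, 0.0822, 0.3715]
orientation: [-3.141, -0.001, 2.987]
force: [-0.3, -0.3, 0.3]
opening: 0.0201
finger_force: 0.0
```

>>> arm_command(targets=[[[0, 0, 0, 0, 0, 0, 0.56], [0, 0, 0, 0, 0, 0, 0.56], [0, 0, 0, 0, 0, 0, 0.56], [0, 0, 0, 0, 0, 0, 0.56], [0, 0, 0, 0, 0, 0, 0.56], [0, 0, 0, 0, 0, 0, 0.56], [0, 0, 0, 0, 0, 0, 0.56], [0, 0, 0, 0, 0, 0, 0.56]]])

```text
time_s: 39.28
tool_pos: [0.4121, 0.0824, 0.3717]
orientation: [-3.142, -0.0, 2.987]
force: [1.2, -0.1, -0.1]
opening: 0.0197
finger_force: 0.0
```

```bash
python3 - <<'E'
from h import *
s=readout.sense(); print(s["time_s"],s["tool_pos"],s["force"])
sd=snap("side","side13"); cs=[]
for k in range(4):
    im=vision.read_camera("side"); cs.append(np.abs(im[150:280,220:330].astype(int)-sd[150:280,220:330]).mean())
print("frame diffs",np.round(cs,2))
t=snap("top","top13")
print("x",[(m["point"],round(m["conf"],2)) for m in vision.mark_of("hook","side")[:2]])
im=np.hstack([cv2.resize(x[a:a+110,b:b+110],(400,400),interpolation=cv2.INTER_CUBIC) for x,a,b in((t,150,220),(sd,150,220))])
cv2.imwrite("pics/m13.png",im[:,:,::-1])
E
```

```text
39.275 [0.41213978 0.08235002 0.37169534] [ 1.24420535 -0.05952118 -0.05492175]
frame diffs [1.39 1.41 1.4  1.39]
x [([267.2, 194.4], 0.69), ([266.0, 194.5], 0.56)]
```

View pics/m13.png

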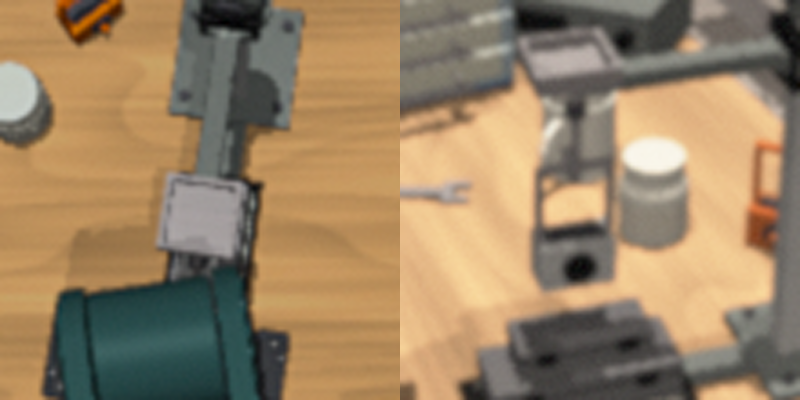

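The unit hangs clear of the stack: its block is around (580,255) in the side half, and the cases are around (570,345). The frame differences are constant noise. I'll wait a little longer, then hand in.

>>> arm_command(targets=[[[0, 0, 0, 0, 0, 0, 0.56], [0, 0, 0, 0, 0, 0, 0.56], [0, 0, 0, 0, 0, 0, 0.56], [0, 0, 0, 0, 0, 0, 0.56], [0, 0, 0, 0, 0, 0, 0.56], [0, 0, 0, 0, 0, 0, 0.56], [0, 0, 0, 0, 0, 0, 0.56], [0, 0, 0, 0, 0, 0, 0.56]]])

```text
time_s: 40.62
tool_pos: [0.4121, 0.0823, 0.3717]
orientation: [-3.142, -0.0, 2.987]
force: [0.3, 0.3, -0.4]
opening: 0.0201
finger_force: 0.0
```

>>> arm_command(targets=[[[0, 0, 0, 0, 0, 0, 0.56], [0, 0, 0, 0, 0, 0, 0.56], [0, 0, 0, 0, 0, 0, 0.56], [0, 0, 0, 0, 0, 0, 0.56], [0, 0, 0, 0, 0, 0, 0.56], [0, 0, 0, 0, 0, 0, 0.56], [0, 0, 0, 0, 0, 0, 0.56], [0, 0, 0, 0, 0, 0, 0.56]]])

```text
time_s: 41.62
tool_pos: [0.4121, 0.0824, 0.3717]
orientation: [-3.142, 0.0, 2.987]
force: [0.5, -0.3, 0.3]
opening: 0.0202
finger_force: 0.0
```

```bash
python3 - <<'E'
from h import *
a=cv2.imread("pics/side13.png")[:,:,::-1].astype(int)[150:280,220:330]
b=vision.read_camera("side")[150:280,220:330].astype(int)
print(np.abs(a-b).mean(), cv2.phaseCorrelate(a[:90].mean(2),b[:90].mean(2)))
from plant import hand_in
print(hand_in())
E
```

```text
1.3948951048951048 ((0.01861691301191115, -0.016159194091635243), 0.985265288813833)
the job is handed in; nothing more can be done
None
```

The gear unit hangs still on the hook, clear of the two stacked cases (which sit about 3 mm off the pad's centre sideways), no other object was touched, and I handed the job in at about 42 s; no verdict came back.

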